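Restock the stationery drawer with staples from the gravity hopper

TASK

Restock the open stationery drawer: put the stapler and every marker pen lying on the worktop into its wide left compartment. Hold the refill cup by its handle under the hopper's shutter, mouth between the guide strips, and slide the shutter fully open with it so that all the boxes of staples drop into the cup, then slide the shutter fully closed again before you take the cup away. Stand the filled cup upright in the narrow right compartment, handle toward the drawer's front, push the drawer fully shut and leave the other things alone.

Things in the scene. Friction and masses are not known exactly. Their poses are not given: they have to be found in the camera images.
- drawer (a joint): how far the drawer is pulled out of the grey desktop unit (222 deep x 284 wide x 150 mm high, fixed, a roll of tape on top), m: 0 = shut, 0.208 = fully out; it starts almost fully out. It slides along the unit's own x (from its front to its back) with about 1.5 N of friction, stays where it is left and has no catch.
- drawer_front (a point): middle of the top edge of the drawer's grey front panel, on its outer face, 120 mm up; moves with the drawer; axes like the unit. The panel is 12 mm thick, 256 wide, from 10 to 120 mm up; in its middle a thin aluminium pull lip, 110 mm long, sticks out 14 mm at the top edge and turns down 16 mm. The unit's top stands 30 mm higher right behind the panel, so push near the panel's top edge.
- drawer_tray (a point): centre of the floor of the drawer's wide left compartment, 200 (x) by 150 (y) mm inside; floor 14 mm over the worktop, outer walls 48 mm and the divider 42 mm above the floor; moves with the drawer; axes like the unit.
- drawer_bay (a point): centre of the floor of the drawer's narrow right compartment (the cup's bay), 200 (x) by 84 (y) mm inside, floor and walls as for the tray; moves with the drawer; axes like the unit. When the drawer is out, the unit's front stands over the back wall; the cup stands here with its handle toward the drawer's front panel, its origin 43 mm (x) behind this point, about 11 mm to spare at either end.
- hopper: grey sheet-metal gravity hopper, fixed, mm. Origin on the worktop below its throat (76 x by 50 y); x points to its back, y to its left. Magazine above, slotted in front: front face at x = -41, z 124 to 233 (mouth to 254). Shutter rails along y at x = +-52, y -100 to 108, z 116 to 135. Foot plate 6 thick, x -50 to 78, y -45 to 105; upright from x = 50. Open at the front below the shutter.
- shutter (a joint): travel of the steel shutter plate under the hopper, m: 0 = closed, 0.062 = fully open (hard stop). It opens toward the hopper's -y (to the right), friction about 2 N, and stays where left. The plate has a solid part and, left of it, an opening; boxes fall only when that opening stands under the throat, so open it to the stop.
- dock (a point): centre of the shutter's opening (82 x 56 mm) on the plate's underside, 118 mm up; moves with the shutter: 62 mm left of the throat when closed, under it when open; axes like the hopper. Guide strips hang 26 mm down at its y = +-38.5, x = -42 (flared) to 42, a back strip at x = 48. The cup, held just above the foot plate, goes in from the front, 5 mm to spare each side, and so moves the shutter.
- cup: grey plastic refill cup, loose, 0.09 kg, mm: open box 92 (x) x 66 (y) x 105 high, walls and floor 3, thin lip 2 wider round the rim; straight handle from its -x wall: bar 16 wide, 24 high, centre line 88 above the underside, x = -44 to -132. Origin: centre of the underside. Gripped across the handle from above at x = -104, a gripper stays clear of the hopper; grip firmly.
- stapler: black desk stapler lying on its base, 36 wide (x) x 141 long (y) x 49 high, 0.28 kg; origin at the centre of its underside. Its top arm, 24 wide, is what one grips, at 28 to 49 high; the arm does not move.
- refill_1: card box of staples, 42 (x) x 68 (y) x 19, 0.04 kg, lying flat in the stack in the hopper with its long side along the hopper's x; origin at the centre of its underside.
- refill_2: card box of staples, 42 (x) x 68 (y) x 19, 0.04 kg, lying flat in the stack in the hopper with its long side along the hopper's x; origin at the centre of its underside.
- refill_3: card box of staples, 42 (x) x 68 (y) x 19, 0.04 kg, lying flat in the stack in the hopper with its long side along the hopper's x; origin at the centre of its underside.
- refill_4: card box of staples, 42 (x) x 68 (y) x 19, 0.04 kg, lying flat in the stack in the hopper with its long side along the hopper's x; origin at the centre of its underside. It may be absent.
- marker_1: marker pen lying on the worktop in front of the hopper, 17 (x) x 132 (y) x 19 high, light barrel with a dark cap; origin at the centre of its underside. One to three of the three are present.
- marker_2: marker pen lying on the worktop in front of the hopper, 17 (x) x 132 (y) x 19 high, light barrel with a dark cap; origin at the centre of its underside. One to three of the three are present.
- marker_3: marker pen lying on the worktop in front of the hopper, 17 (x) x 132 (y) x 19 high, light barrel with a dark cap; origin at the centre of its underside. One to three of the three are present.
- calculator: desk calculator, a loose bystander to be left alone
- packing_tape: brown roll of packing tape, a loose bystander to be left alone
- sticky_notes: block of yellow sticky notes, a loose bystander to be left alone
- eraser: pink eraser, a loose bystander to be left alone
- label_roll: white label roll, a loose bystander to be left alone
Mind the look-alikes: they are no part of the job. There is more than one size of the cup; the job needs the larger.

How it is judged:
By the outcome, as a careful person would: the job done as asked, in the order asked, and still so for the second after the job is handed in, with the robot touching nothing.
Of refill_4, marker_1, marker_2, marker_3 only 2 to 4 are there at a start; the rules pass over those that are not, and their reading is None.
At some moment in a run one of cup, stapler, marker_1, marker_2, marker_3 may be knocked a few centimetres aside while the robot is not near it.
It also fails if it takes over 210 s, if anything falls off the work surface, if the arm or the gripper's body presses on something with over 40 N, if the wrist force passes 120 N, or if a joint passes its speed limit or range.

ROBOT

A 7-joint arm with a two-finger parallel gripper is mounted at the origin on a cart in front of the work surface, level with it; the furniture and walls round the work are solid. World frame = base frame: x ahead of the robot, y to its left, z up, the work surface at z = 0. Lengths are in m, angles in rad, forces in N, time in s.
With the tool pointing down it reaches from about 0.4 to 0.9 m from the base axis. Payload 5.6 kg.
Tool frame: the origin (TCP) lies midway between the tips of the shut fingers; the grasp point (between the pads) lies grip_point_offset behind it (grip_point_offset is the distance from the TCP to the grasp point, in m); z points along the fingers, y is the line along which they close (so a half turn about z gives the same grasp; the last joint's range is limited). The gripper opens to 92 mm and grips with 3 to 60 N. Pads are 20 mm wide; open, the fingers measure 128 mm over their backs; the gripper's body (75 mm by 189 mm) begins 69 mm behind the grasp point.
Start: joints at [1.224, 0.468, -0.012, 1.603, 0.006, 1.071, -0.056], TCP at [0.194, -0.62, 0.215] pointing down, gripper open.
Joint ranges: [-2.53, 2.53], [-0.31, 2.02], [-1.57, 1.55], [0.28, 2.44], [-1.29, 4.43], [0.15, 1.84], [-2.92, 2.92]. Speed limits (rad/s): [2.57, 2.57, 3.14, 3.14, 3.14, 3.14, 3.14].

INTERFACE

Orientations are given as a 3x3 rotation matrix whose columns are the frame's x, y, z axes.
In Python, from workcell import read_state, grab_frame, camera_params, job_done, grip_point_offset gives the robot as it stands. The module is installed in compiled form; this text tells all that it offers.
- The arm moves only by the shell command python3 -m crank 'ROWS'. ROWS is a JSON object of lists of equal length, an entry for each row: "fingers": the opening, from 0 (shut) to 1 (fully open); "offset": the shift along the tool's x, y, z in m, a list of three; "roll": the turn about the tool's z in degrees. In form: {"fingers": [fingers, ...], "offset": [[dx, dy, dz], ...], "roll": [roll, ...]}. A call has 1 to 10 rows; each row shifts and turns the commanded pose from where the row before left it, along the tool's axes as they then stand; what a row does not reach is not made up. A row lasts 1/12 s, in which the tool goes at most 41.7 mm and 7.16 degrees, less where a joint would pass 70% of its speed; a pose out of reach is approached as far as the arm can. A call is refused whole if a number of a shift passes 0.0417 or a number of a turn 7.16, either way. A call with a gripper value outside its range is refused whole. The fingers move at their own pace and stop on an object; the grip force is fixed at half the most. Time passes only in rows, so rows that do not move let the fingers close. It gives the time, the measured TCP pose, the force, the opening and the grip force at its end, in the units of the state.
- read_state(): the state, without advancing time (a new reading comes with each control period).
- grab_frame(name): name is "side" or "top"; returns the picture (400x640x3 uint8, blue, green, red); there is no depth.
- camera_params(name): a dict with "mtx" (3x3 intrinsics, pixels), "camera_from_world" (4x4, takes a point from world to camera coordinates). Camera axes: x right, y up, looking along -z (the intrinsics and any distortion apply to the point x, -y, -z); pixel columns grow to the right and rows downward; lengths in m; the calibration is good to about 2 mm. A picture is of the moment at which its call begins. camera_params takes no time and is no camera call.
- job_done(): hands the job in; it is judged then, once.
The state is a dict: "clock": time; "qpos": joint angles; "joint_vel": joint speeds; "tau": joint torques, N m; "eef_pos": TCP position; "eef_rot": TCP orientation; "force": force on the tool from outside, world axes, zero at the start; "torque": the same for the moment, N m; "gripper_width": finger opening in m; "grip_force": force on a finger pad.
Only numpy, scipy, OpenCV 4.12 (cv2) and the standard library are available. Lean on these libraries where they do the work, as an engineer would, in place of code of your own. Each camera call takes 0.05 s, during which the arm holds its last target. There are 200 camera calls.

## Working session

There is one attempt and no reset: what is moved stays moved. The work goes in short steps, Python scripts to look and compute and a shell command to move; the robot and the scene stay as the last step left them, time stands still between calls to the robot, and variables do not carry over. Pictures are saved under pics/ and viewed, at most 14 in all, crops included, and the job is handed in when it is done.

```bash
mkdir -p pics
cat > h.py <<'E'
import numpy as np, cv2
from workcell import *
def proj(n,P):
    c=camera_params(n);M=np.array(c["camera_from_world"]);K=np.array(c["mtx"])
    P=np.atleast_2d(P);q=P@M[:3,:3].T+M[:3,3];q=q*[1,-1,-1];u=q@K.T;return u[:,:2]/u[:,2:]
def ray(n,uv,z):
    c=camera_params(n);M=np.array(c["camera_from_world"]);K=np.array(c["mtx"])
    uv=np.atleast_2d(np.array(uv,float));d=np.c_[uv,np.ones(len(uv))]@np.linalg.inv(K).T*[1,-1,-1]
    R=M[:3,:3];o=-R.T@M[:3,3];d=d@R
    return o+d*((z-o[2])/d[:,2])[:,None]
E
python3 - <<'E'
from h import *
for n in("top","side"):
    f=grab_frame(n);cv2.imwrite(f"pics/{n}0.png",f);c=camera_params(n);print(c)
s=read_state();print(s["eef_pos"],np.round(s["eef_rot"],3),s["clock"],grip_point_offset if not callable(grip_point_offset) else grip_point_offset())
E
```

```text
{'mtx': array([[417.89942964,   0.        , 319.77340436],
       [  0.        , 417.89942964, 206.60151475],
       [  0.        ,   0.        ,   1.        ]]), 'camera_from_world': array([[ 0.47787049, -0.87842342,  0.00347779, -0.34979265],
       [ 0.8023673 ,  0.43809992,  0.40530873, -0.48677539],
       [-0.3575563 , -0.19089462,  0.91417325, -1.7131388 ],
       [ 0.        ,  0.        ,  0.        ,  1.        ]])}
{'mtx': array([[414.89519248,   0.        , 315.0061034 ],
       [  0.        , 414.89519248, 199.32203369],
       [  0.        ,   0.        ,   1.        ]]), 'camera_from_world': array([[ 0.02454599, -0.99968821, -0.00458088, -0.10743124],
       [ 0.87308141,  0.01920485,  0.48719609, -0.56134099],
       [-0.48695621, -0.01595819,  0.87328059, -1.26599601],
       [ 0.        ,  0.        ,  0.        ,  1.        ]])}
[ 0.1942336  -0.61976093  0.21372316] [[ 0.954  0.299 -0.001]
 [ 0.299 -0.954  0.001]
 [-0.    -0.002 -1.   ]] 0.1 0.0187
```

View pics/top0.png

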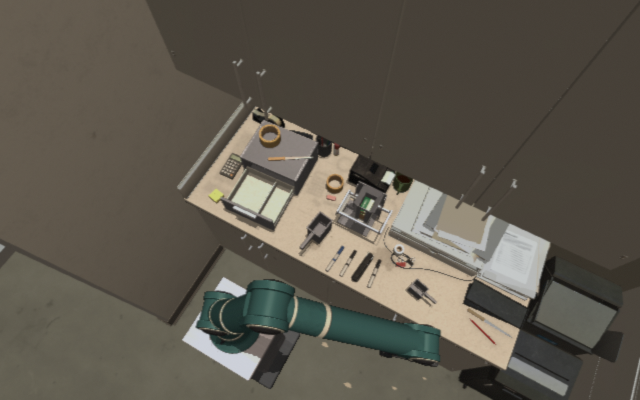

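View pics/side0.png

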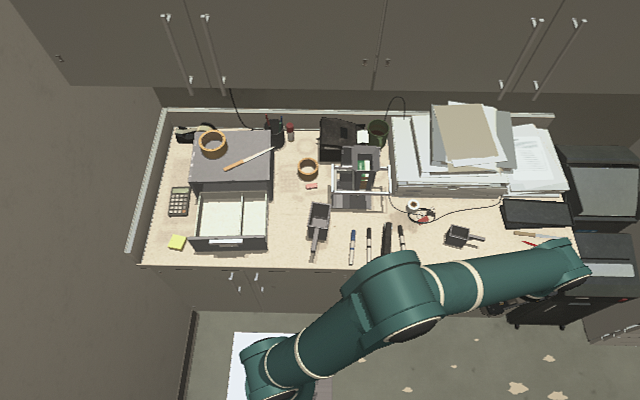

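Top: the drawer is around (262,195), the hopper at (365,205), the large cup at (318,230) with handle to (303,250) and a small cup at (420,290). The pens are at (335,258), (347,262) and (374,272), and the stapler is at (362,267). I'll take one close crop of these.

Run:
```python
from h import *
a=cv2.imread("pics/top0.png")[165:310,290:440];cv2.imwrite("pics/c1.png",cv2.resize(a,None,fx=4,fy=4,interpolation=2))
a=cv2.imread("pics/side0.png")[130:275,160:420];cv2.imwrite("pics/c2.png",cv2.resize(a,None,fx=3,fy=3,interpolation=2))
```

```text
(no output)
```

View pics/c1.png

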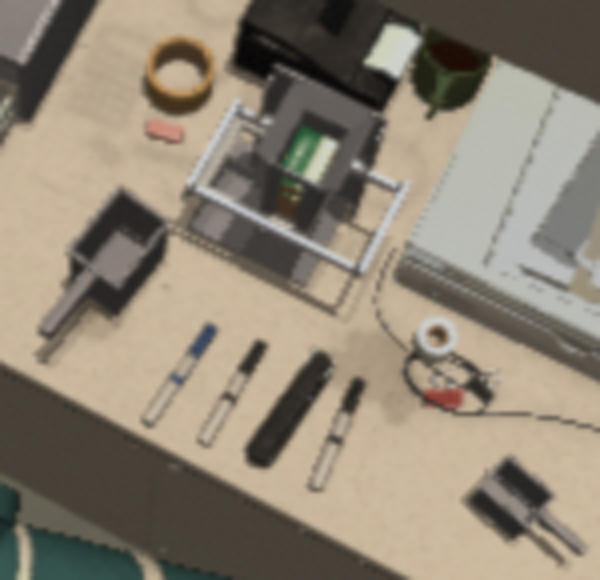

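View pics/c2.png

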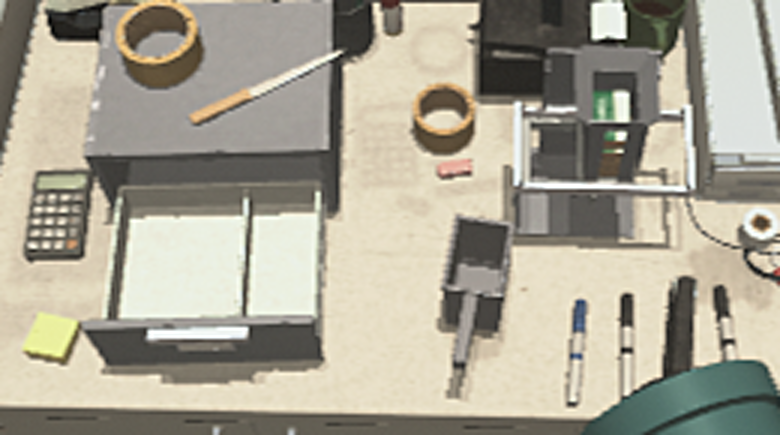

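Run:
```python
from h import *
np.set_printoptions(precision=4,suppress=True)
T=lambda p:np.array(p)/4+[290,165]
S=lambda p:np.array(p)/3+[160,130]
def show(l,P):
    d=P[0]-P[1];print(l,P[:,:2].round(4).tolist(),"mid",P[:,:2].mean(0).round(4),"len",np.linalg.norm(d).round(4),"ang",np.degrees(np.arctan2(d[1],d[0])).round(1))
for l,a,z in [("blue",[(211,326),(148,422)],.01),("blk1",[(262,343),(205,442)],.01),("blk2",[(358,380),(316,488)],.01),("stap",[(325,355),(255,460)],.04),
 ("cuphandle top",[(90,278),(45,330)],.1),("cup rimL",[(122,188),(70,250)],.105),("cup rim back",[(122,188),(167,230)],.105),
 ("railL end",[(238,103),(190,188)],.135),("railR end",[(405,185),(360,270)],.135),("rail front",[(190,188),(360,270)],.135),("rail back",[(238,103),(405,185)],.135)]:
    show(l,ray("top",T(a),z))
for l,a,z in [("blue",[(580,301),(573,404)],.01),("blk1",[(627,294),(626,397)],.01),
 ("cup handle",[(468,290),(458,365)],.1),("rim back",[(458,218),(511,222)],.105),
 ("panel outer top",[(85,327),(322,322)],.12),("divider",[(248,197),(244,318)],.056),("left wall",[(121,190),(108,318)],.062),("right wall",[(322,188),(322,316)],.062),
 ("railfront",[(517,186),(692,190)],.135),("railback",[(517,106),(692,110)],.135),("unit top front",[(90,155),(333,150)],.15),("lip",[(148,335),(249,330)],.12)]:
    show("S "+l,ray("side",S(a),z))
```

```text
blue [[0.511, -0.2354], [0.3822, -0.2256]] mid [ 0.4466 -0.2305] len 0.1292 ang -4.4
blk1 [[0.5204, -0.2935], [0.3921, -0.2895]] mid [ 0.4563 -0.2915] len 0.1284 ang -1.8
blk2 [[0.5328, -0.404], [0.4043, -0.4155]] mid [ 0.4685 -0.4098] len 0.129 ang 5.1
stap [[0.531, -0.3612], [0.3925, -0.3466]] mid [ 0.4617 -0.3539] len 0.1393 ang -6.0
cuphandle top [[0.4681, -0.1081], [0.3951, -0.0948]] mid [ 0.4316 -0.1015] len 0.0742 ang -10.3
cup rimL [[0.5734, -0.0894], [0.484, -0.0751]] mid [ 0.5287 -0.0823] len 0.0906 ang -9.1
cup rim back [[0.5734, -0.0894], [0.5536, -0.1549]] mid [ 0.5635 -0.1222] len 0.0684 ang 73.1
railL end [[0.7105, -0.158], [0.5966, -0.1587]] mid [ 0.6535 -0.1584] len 0.1139 ang 0.4
railR end [[0.7091, -0.3575], [0.5991, -0.3566]] mid [ 0.6541 -0.357 ] len 0.11 ang -0.5
rail front [[0.5966, -0.1587], [0.5991, -0.3566]] mid [ 0.5978 -0.2576] len 0.1979 ang 90.7
rail back [[0.7105, -0.158], [0.7091, -0.3575]] mid [ 0.7098 -0.2578] len 0.1995 ang 89.6
S blue [[0.5138, -0.2338], [0.3825, -0.2231]] mid [ 0.4481 -0.2285] len 0.1317 ang -4.7
S blk1 [[0.5244, -0.2909], [0.3925
[... 249 characters left out ...]
ter top [[0.4188, 0.3208], [0.4307, 0.0602]] mid [0.4248 0.1905] len 0.2608 ang 92.6
S divider [[0.6233, 0.1733], [0.4619, 0.1602]] mid [0.5426 0.1667] len 0.1619 ang 4.6
S left wall [[0.6263, 0.3284], [0.4557, 0.3163]] mid [0.541  0.3224] len 0.171 ang 4.1
S right wall [[0.6345, 0.0828], [0.4638, 0.069]] mid [0.5491 0.0759] len 0.1713 ang 4.6
S railfront [[0.6, -0.1534], [0.5991, -0.355]] mid [ 0.5996 -0.2542] len 0.2016 ang 89.7
S railback [[0.711, -0.153], [0.7097, -0.3621]] mid [ 0.7103 -0.2575] len 0.2091 ang 89.7
S unit top front [[0.6221, 0.3421], [0.635, 0.0608]] mid [0.6285 0.2015] len 0.2817 ang 92.6
S lip [[0.4109, 0.2499], [0.4193, 0.1397]] mid [0.4151 0.1948] len 0.1105 ang 94.4
```

The look-alike check covers four things. The large cup at (318,230), 92x66 mm, is the one I want, not the small cup at (420,290). The pens are (335,258) blue cap, (347,262) and (374,272). The stapler is (362,267), dark and solid. The red pencil at (483,332) and the eraser are not part of the job. I'll start with the rightmost pen.

```bash
cat > plan.py <<'E'
import sys
from h import *
# usage: plan.py x y z [yawdeg]: prints roll first, then offset in the tool axes after that roll
def plan(x,y,z,yaw=None):
    s=read_state();R=np.array(s["eef_rot"]);p=np.array(s["eef_pos"])
    cy=np.degrees(np.arctan2(R[1,0],R[0,0]));r=0 if yaw is None else cy-yaw
    c,k=np.cos(np.radians(r)),np.sin(np.radians(r));R2=R@np.array([[c,-k,0],[k,c,0],[0,0,1]])
    o=R2.T@(np.array([x,y,z])-p)
    print("at",p.round(4),"yaw",cy.round(2),"roll",round(r,2),"off",o.round(4),"rows",int(np.ceil(abs(o).max()/.0417)),"w",round(s["gripper_width"],4),"F",np.round(s["force"],1),"t",round(s["clock"],2))
if __name__=="__main__": plan(*map(float,sys.argv[1:]))
E
python3 plan.py .4685 -.41 .12 5; python3 plan.py .4685 -.41 .008 5
```

```text
at [ 0.1942 -0.6198  0.2137] yaw 17.4 roll 12.4 off [ 0.2915 -0.1849  0.0939] rows 7 w 0.092 F [-0.4 -0.2 -0.5] t 0.1
at [ 0.1942 -0.6198  0.2137] yaw 17.4 roll 12.4 off [ 0.2916 -0.1847  0.2059] rows 7 w 0.092 F [-0.4 -0.2 -0.5] t 0.1
```

```bash
python3 -m crank '{"fingers":[0.42,0.42,0.42,0.42,0.42,0.42,0.42,0.42,0.42,0.42],"offset":[[0,0,0],[0,0,0],[0.0365,-0.0231,0.0117],[0.0365,-0.0231,0.0117],[0.0365,-0.0231,0.0117],[0.0365,-0.0231,0.0117],[0.0365,-0.0231,0.0117],[0.0365,-0.0231,0.0117],[0.0365,-0.0231,0.0117],[0.036,-0.0231,0.0117]],"roll":[6.2,6.2,0,0,0,0,0,0,0,0]}'; python3 plan.py .4685 -.41 .008 5
python3 - <<'E'
from h import *
t=grab_frame("top");s=grab_frame("side");cv2.imwrite("pics/t1.png",t);cv2.imwrite("pics/s1.png",s)
E
```

```text
clock: 0.93
eef_pos: [0.4511, -0.4234, 0.1266]
eef_rot: [[0.996, 0.087, -0.0], [0.087, -0.996, 0.0], [-0.0, -0.0, -1.0]]
force: [-0.1, -0.6, -0.1]
gripper_width: 0.0385
grip_force: 0.0
at [ 0.4511 -0.4234  0.1266] yaw 4.99 roll -0.01 off [ 0.0185 -0.0118  0.1186] rows 3 w 0.0385 F [-0.1 -0.6 -0.1] t 0.93
```

```bash
python3 -m crank '{"fingers":[0.42,0.42,0.42,0.42,0.42,0.42],"offset":[[0,0,0.035],[0,0,0.035],[0,0,0.03],[0,0,0],[0,0,0],[0,0,0]],"roll":[0,0,0,0,0,0]}'; python3 plan.py .4685 -.41 .008 5
python3 - <<'E'
from h import *
t=grab_frame("top");s=grab_frame("side");cv2.imwrite("pics/t1.png",t);cv2.imwrite("pics/s1.png",s)
a=cv2.resize(t[210:310,320:420],None,fx=4,fy=4,interpolation=2);b=cv2.resize(s[200:300,350:450],None,fx=4,fy=4,interpolation=2)
cv2.imwrite("pics/x1.png",np.hstack([a,b]))
E
```

```text
clock: 1.53
eef_pos: [0.4506, -0.4259, 0.0287]
eef_rot: [[0.996, 0.087, 0.001], [0.087, -0.996, -0.001], [0.001, 0.001, -1.0]]
force: [0.3, 0.7, 1.3]
gripper_width: 0.0384
grip_force: 0.0
at [ 0.4506 -0.4259  0.0287] yaw 4.98 roll -0.02 off [ 0.0192 -0.0143  0.0207] rows 1 w 0.0384 F [0.3 0.7 1.3] t 1.53
```

View pics/x1.png

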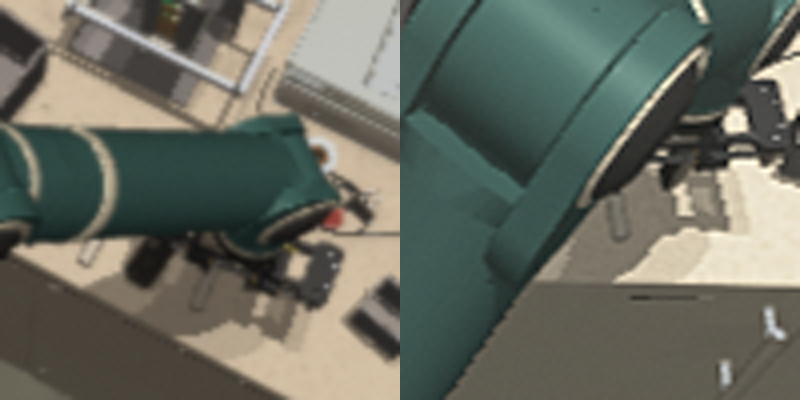

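The arm covers the pen. The moves fell 19 mm short in tool x and 14 mm in tool y, and the fingertips are still above the pen. I'll correct that and then go down.

```bash
python3 -m crank '{"fingers":[0.42,0.42,0.42,0.42,0.42,0.42],"offset":[[0.01,-0.007,0],[0.009,-0.007,0],[0,0,0],[0,0,0.01],[0,0,0.01],[0,0,0]],"roll":[0,0,0,0,0,0]}'; python3 plan.py .4685 -.41 .008 5
```

```text
clock: 2.13
eef_pos: [0.466, -0.4084, 0.0047]
eef_rot: [[0.996, 0.087, -0.004], [0.087, -0.996, 0.002], [-0.003, -0.003, -1.0]]
force: [-1.6, 0.1, -0.2]
gripper_width: 0.0383
grip_force: 0.0
at [ 0.466  -0.4084  0.0047] yaw 5.0 roll -0.0 off [ 0.0024  0.0018 -0.0033] rows 1 w 0.0383 F [-1.6  0.1 -0.2] t 2.13
```

```bash
python3 -m crank '{"fingers":[0,0,0,0,0,0,0,0,0,0],"offset":[[0,0,-0.002],[0,0,0],[0,0,0],[0,0,0],[0,0,-0.03],[0,0,-0.035],[0,0,-0.035],[0,0,-0.035],[0,0,-0.02],[0,0,0]],"roll":[0,0,0,0,0,0,0,0,0,0]}'; python3 plan.py .534 .205 .165 4
```

```text
clock: 2.97
eef_pos: [0.4703, -0.4116, 0.1704]
eef_rot: [[0.996, 0.087, 0.008], [0.087, -0.996, -0.006], [0.007, 0.007, -1.0]]
force: [-0.0, -0.5, 0.3]
gripper_width: 0.0167
grip_force: 30.0
at [ 0.4703 -0.4116  0.1704] yaw 4.99 roll 0.99 off [ 0.1065 -0.6107  0.0019] rows 15 w 0.0167 F [-0.  -0.5  0.3] t 2.97
```

```bash
python3 -m crank '{"fingers":[0,0,0,0,0,0,0,0,0,0],"offset":[[0,-0.03,0],[0,-0.03,0],[0,-0.03,0],[0,-0.03,0],[0,-0.03,0],[0,-0.03,0],[0,-0.03,0],[0,-0.03,0],[0,-0.03,0],[0,-0.03,0]],"roll":[0,0,0,0,0,0,0,0,0,0]}'; python3 -m crank '{"fingers":[0,0,0,0,0,0,0,0,0,0],"offset":[[0.01,-0.03,0],[0.01,-0.03,0],[0.01,-0.03,0],[0.01,-0.03,0],[0.01,-0.03,0],[0.01,-0.03,0],[0.01,-0.03,0],[0.01,-0.03,0],[0.01,-0.03,0],[0.01,-0.03,0]],"roll":[0,0,0,0,0,0,0,0,0,0]}'; python3 plan.py .534 .205 .165 4;python3 - <<'E'
from h import *
t=grab_frame("top");s=grab_frame("side");cv2.imwrite("pics/t2.png",t);cv2.imwrite("pics/s2.png",s)
a=cv2.resize(t[140:310,200:400],None,fx=2,fy=2,interpolation=2);b=cv2.resize(s[120:290,180:380],None,fx=2,fy=2,interpolation=2)
cv2.imwrite("pics/x2.png",np.hstack([a,b]))
E
```

```text
clock: 3.8
eef_pos: [0.4407, -0.1091, 0.1637]
eef_rot: [[0.996, 0.087, -0.001], [0.087, -0.996, 0.0], [-0.001, -0.0, -1.0]]
force: [1.1, 0.2, -0.1]
gripper_width: 0.0165
grip_force: 30.0
clock: 4.63
eef_pos: [0.5148, 0.1983, 0.1635]
eef_rot: [[0.996, 0.087, -0.001], [0.087, -0.996, -0.0], [-0.001, 0.0, -1.0]]
force: [0.3, -0.4, 0.2]
gripper_width: 0.0165
grip_force: 30.0
at [0.5148 0.1983 0.1635] yaw 4.99 roll 0.99 off [ 0.0197 -0.0054 -0.0015] rows 1 w 0.0165 F [ 0.3 -0.4  0.2] t 4.63
```

View pics/x2.png

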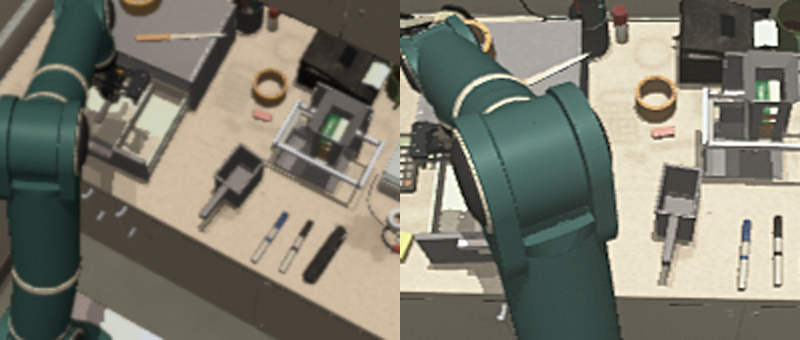

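The pen is held over the tray at top (240,190), and everything else is where it was. Next I lower it into the right side of the left compartment.

```bash
python3 -m crank '{"fingers":[0,0,0,0,0,0,0,0,0,0],"offset":[[0.01,-0.004,0],[0.007,-0.002,0],[0,0,0.03],[0,0,0.03],[0,0,0.03],[0,0,0.03],[0,0,0.015],[0,0,0.005],[0,0,0],[0,0,0]],"roll":[1,0,0,0,0,0,0,0,0,0]}'; python3 plan.py .534 .205 .022 4
```

```text
clock: 5.57
eef_pos: [0.5318, 0.2034, 0.0241]
eef_rot: [[0.998, 0.069, -0.0], [0.069, -0.998, -0.001], [-0.0, 0.001, -1.0]]
force: [0.1, 0.0, -0.6]
gripper_width: 0.0164
grip_force: 30.0
at [0.5318 0.2034 0.0241] yaw 3.94 roll -0.06 off [ 0.0023 -0.0015  0.0021] rows 1 w 0.0164 F [ 0.1  0.  -0.6] t 5.57
```

Release slightly, lift, then go to the next pen (blk1 at .457,-.29).

```bash
python3 -m crank '{"fingers":[0.3,0.3,0.3,0.3,0.3,0.3,0.3,0.3,0.3,0.3],"offset":[[0,0,0.002],[0,0,0],[0,0,0],[0,0,-0.03],[0,0,-0.03],[0,0,-0.03],[0,0,-0.03],[0,0,-0.02],[0,0,0],[0,0,0]],"roll":[0,0,0,0,0,0,0,0,0,0]}'; python3 plan.py .457 -.29 .165 -2.3
```

```text
clock: 6.4
eef_pos: [0.5321, 0.2046, 0.1635]
eef_rot: [[0.998, 0.07, 0.003], [0.07, -0.998, 0.001], [0.003, -0.001, -1.0]]
force: [-0.6, 0.1, -0.1]
gripper_width: 0.0276
grip_force: 0.0
at [0.5321 0.2046 0.1635] yaw 4.0 roll 6.3 off [-0.0552  0.4972 -0.002 ] rows 12 w 0.0276 F [-0.6  0.1 -0.1] t 6.4
```

```bash
python3 -m crank '{"fingers":[0.4,0.4,0.4,0.4,0.4,0.4,0.4,0.4,0.4,0.4],"offset":[[0,0,0],[-0.007,0.03,0],[-0.007,0.03,0],[-0.007,0.03,0],[-0.007,0.03,0],[-0.007,0.03,0],[-0.007,0.03,0],[-0.007,0.03,0],[-0.006,0.03,0],[0,0.03,0]],"roll":[6.3,0,0,0,0,0,0,0,0,0]}'; python3 -m crank '{"fingers":[0.4,0.4,0.4,0.4,0.4,0.4,0.4,0.4,0.4],"offset":[[0,0.03,0],[0,0.03,0],[0,0.03,0],[0,0.03,0],[0,0.03,0],[0,0.03,0],[0,0.03,0],[0,0.017,0],[0,0,0]],"roll":[0,0,0,0,0,0,0,0,0]}';python3 plan.py .457 -.29 .007 -2.3
python3 - <<'E'
from h import *
t=grab_frame("top");s=grab_frame("side");cv2.imwrite("pics/t3.png",t);cv2.imwrite("pics/s3.png",s)
a=cv2.resize(t[140:310,210:410],None,fx=2,fy=2,interpolation=2);b=cv2.resize(s[120:290,180:380],None,fx=2,fy=2,interpolation=2)
cv2.imwrite("pics/x3.png",np.hstack([a,b]))
E
```

```text
clock: 7.23
eef_pos: [0.4631, -0.0645, 0.1607]
eef_rot: [[0.999, -0.04, -0.004], [-0.04, -0.999, 0.0], [-0.004, -0.0, -1.0]]
force: [-0.3, -0.3, -0.5]
gripper_width: 0.0372
grip_force: 0.0
clock: 7.98
eef_pos: [0.4545, -0.2942, 0.1605]
eef_rot: [[0.999, -0.046, -0.003], [-0.046, -0.999, -0.001], [-0.003, 0.001, -1.0]]
force: [0.4, 0.6, -0.1]
gripper_width: 0.0365
grip_force: 0.0
at [ 0.4545 -0.2942  0.1605] yaw -2.66 roll -0.36 off [ 0.0028 -0.0044  0.1535] rows 4 w 0.0365 F [ 0.4  0.6 -0.1] t 7.98
```

View pics/x3.png

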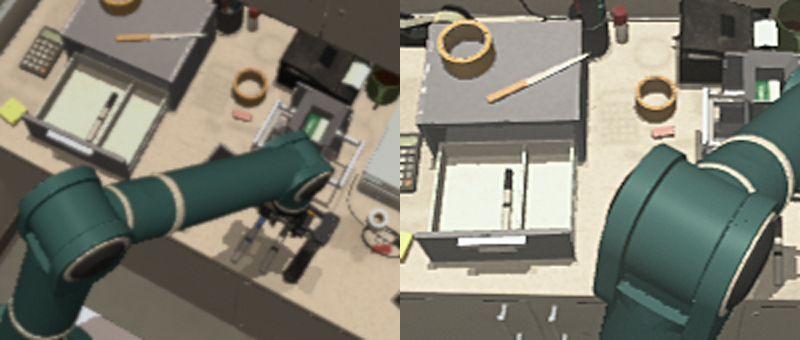

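The first pen lies in the tray at side (508,195) in the crop, and the gripper is above the second. Going down.

```bash
python3 -m crank '{"fingers":[0.4,0.4,0.4,0.4,0.4,0.4,0.4,0.4],"offset":[[0.0025,-0.0045,0.03],[0,0,0.03],[0,0,0.03],[0,0,0.03],[0,0,0.02],[0,0,0.012],[0,0,0],[0,0,0]],"roll":[0,0,0,0,0,0,0,0]}';python3 plan.py .457 -.29 .007 -2.3
```

```text
clock: 8.75
eef_pos: [0.4594, -0.2844, 0.0101]
eef_rot: [[0.999, -0.039, -0.001], [-0.039, -0.999, 0.001], [-0.001, -0.001, -1.0]]
force: [-0.8, 0.4, 0.0]
gripper_width: 0.0366
grip_force: 0.0
at [ 0.4594 -0.2844  0.0101] yaw -2.22 roll 0.08 off [-0.0022  0.0057  0.0031] rows 1 w 0.0366 F [-0.8  0.4  0. ] t 8.75
```

```bash
python3 -m crank '{"fingers":[0,0,0,0,0,0,0,0,0,0],"offset":[[0,0.003,0.003],[0,0,0],[0,0,0],[0,0,0],[0,0,-0.03],[0,0,-0.035],[0,0,-0.035],[0,0,-0.035],[0,0,-0.025],[0,0,0]],"roll":[0,0,0,0,0,0,0,0,0,0]}'; python3 plan.py .533 .238 .165 4
```

```text
clock: 9.58
eef_pos: [0.4624, -0.2904, 0.1736]
eef_rot: [[0.999, -0.04, 0.01], [-0.04, -0.999, -0.006], [0.01, 0.005, -1.0]]
force: [0.5, 0.4, -0.5]
gripper_width: 0.0167
grip_force: 30.0
at [ 0.4624 -0.2904  0.1736] yaw -2.31 roll -6.31 off [ 0.1072 -0.5223  0.0063] rows 13 w 0.0167 F [ 0.5  0.4 -0.5] t 9.58
```

```bash
python3 -m crank '{"fingers":[0,0,0,0,0,0,0,0,0,0],"offset":[[0,0,0],[0,-0.03,0],[0,-0.03,0],[0,-0.03,0],[0,-0.03,0],[0,-0.03,0],[0,-0.03,0],[0.008,-0.03,0],[0.009,-0.03,0],[0.009,-0.03,0]],"roll":[-6.3,0,0,0,0,0,0,0,0,0]}'; python3 -m crank '{"fingers":[0,0,0,0,0,0,0,0,0,0],"offset":[[0.009,-0.03,0],[0.009,-0.03,0],[0.009,-0.03,0],[0.009,-0.03,0],[0.009,-0.03,0],[0.009,-0.03,0],[0.009,-0.03,0],[0.009,-0.03,0],[0.009,-0.017,0],[0,0,0]],"roll":[0,0,0,0,0,0,0,0,0,0]}';python3 plan.py .533 .243 .165 4
```

```text
clock: 10.42
eef_pos: [0.466, -0.0161, 0.1674]
eef_rot: [[0.998, 0.069, 0.0], [0.069, -0.998, -0.0], [0.0, 0.0, -1.0]]
force: [0.3, 0.8, 0.3]
gripper_width: 0.0163
grip_force: 30.0
clock: 11.25
eef_pos: [0.529, 0.2497, 0.1671]
eef_rot: [[0.997, 0.075, 0.0], [0.075, -0.997, 0.003], [0.001, -0.003, -1.0]]
force: [-0.1, -0.2, -0.6]
gripper_width: 0.0168
grip_force: 30.0
at [0.529  0.2497 0.1671] yaw 4.32 roll 0.32 off [0.0035 0.0069 0.0021] rows 1 w 0.0168 F [-0.1 -0.2 -0.6] t 11.25
```

```bash
python3 -m crank '{"fingers":[0,0,0,0,0,0,0,0,0,0],"offset":[[0.003,0.003,0],[0,0.002,0],[0,0,0.03],[0,0,0.03],[0,0,0.03],[0,0,0.03],[0,0,0.018],[0,0,0.005],[0,0,0],[0,0,0]],"roll":[0,0,0,0,0,0,0,0,0,0]}'; python3 -m crank '{"fingers":[0.27,0.27,0.27,0.27,0.27,0.27,0.27,0.27,0.27,0.27],"offset":[[0,0,0],[0,0,0],[0,0,0],[0,0,-0.03],[0,0,-0.03],[0,0,-0.03],[0,0,-0.03],[0,0,-0.02],[0,0,0],[0,0,0]],"roll":[0,0,0,0,0,0,0,0,0,0]}'; python3 plan.py .416 -.23 .165 -4.5
python3 - <<'E'
from h import *
t=grab_frame("top");s=grab_frame("side");cv2.imwrite("pics/t4.png",t);cv2.imwrite("pics/s4.png",s)
# pen/cup motion check vs first frame
for n,f in(("top",t),("side",s)):
    a=cv2.imread(f"pics/{n}0.png");m=(cv2.absdiff(a,f).max(2)>40).astype(np.uint8)
    k=cv2.connectedComponentsWithStats(m)[2];print(n,[list(r) for r in k[1:] if r[4]>25])
E
```

```text
clock: 12.08
eef_pos: [0.533, 0.2381, 0.0247]
eef_rot: [[0.998, 0.068, 0.0], [0.068, -0.998, -0.001], [0.0, 0.001, -1.0]]
force: [-0.6, 0.1, 0.0]
gripper_width: 0.0166
grip_force: 30.0
clock: 12.92
eef_pos: [0.5331, 0.24, 0.1657]
eef_rot: [[0.998, 0.07, 0.003], [0.07, -0.998, 0.001], [0.003, -0.001, -1.0]]
force: [-0.3, -0.9, -0.4]
gripper_width: 0.0245
grip_force: 0.0
at [0.5331 0.24   0.1657] yaw 4.0 roll 8.5 off [-0.0799  0.4777 -0.    ] rows 12 w 0.0245 F [-0.3 -0.9 -0.4] t 12.92
top [[np.int32(195), np.int32(125), np.int32(228), np.int32(236), np.int32(11257)], [np.int32(219), np.int32(127), np.int32(8), np.int32(11), np.int32(52)], [np.int32(345), np.int32(250), np.int32(12), np.int32(19), np.int32(70)], [np.int32(368), np.int32(259), np.int32(14), np.int32(24), np.int32(85)], [np.int32(194), np.int32(311), np.int32(7), np.int32(15), np.int32(69)], [np.int32(420), np.int32(324), np.int32(21), np.int32(12), np.int32(112)], [np.int32(195), np.int32(326), np.int32(26), np.int32(8), np.int32(94)], [np.int32(425), np.int32(334), np.int32(4), np.int32(17), np.int32(46)], [np.int32(269), np.int32(353), np.int32(17), np.int32(19), np.int32(133)], [np.int32(411), np.int32(359), np.int32(26), np.int32(8), np.int32(103)]]
side [[np.int32(167), np.int32(125), np.int32(426), np.int32(275), np.int32(25678)], [np.int32(466), np.int32(277), np.int32(7), np.int32(9), np.int32(30)], [np.int32(252), np.int32(282), np.int32(12), np.int32(20), np.int32(73)], [np.int32(554), np.int32(284), np.int32(27), np.int32(7), np.int32(58)], [np.int32(239), np.int32(347), np.int32(7), np.int32(12), np.int32(29)], [np.int32(239), np.int32(358), np.int32(13), np.int32(42), np.int32(275)]]
```

Only the two pens I took have changed. For the blue pen I grip near its front end (x=.402), because the gripper body would pass close to the cup otherwise.

```bash
python3 -m crank '{"fingers":[0.35,0.35,0.35,0.35,0.35,0.35,0.35,0.35,0.35,0.35],"offset":[[0,0,0],[0,0,0],[-0.01,0.03,0],[-0.01,0.03,0],[-0.01,0.03,0],[-0.01,0.03,0],[-0.01,0.03,0],[-0.01,0.03,0],[-0.01,0.03,0],[-0.01,0.03,0]],"roll":[4.25,4.25,0,0,0,0,0,0,0,0]}'; python3 -m crank '{"fingers":[0.35,0.35,0.35,0.35,0.35,0.35,0.35,0.35,0.35],"offset":[[-0.005,0.03,0],[-0.005,0.03,0],[-0.004,0.03,0],[0,0.03,0],[0,0.03,0],[0,0.03,0],[0,0.03,0],[0,0.025,0],[0,0,0]],"roll":[0,0,0,0,0,0,0,0,0]}';python3 plan.py .402 -.226 .005 -4.5
```

```text
clock: 13.85
eef_pos: [0.432, 0.0055, 0.1629]
eef_rot: [[0.997, -0.078, -0.003], [-0.078, -0.997, -0.0], [-0.003, 0.0, -1.0]]
force: [-0.7, -0.5, -0.2]
gripper_width: 0.0323
grip_force: 0.0
clock: 14.6
eef_pos: [0.3997, -0.231, 0.163]
eef_rot: [[0.996, -0.086, -0.002], [-0.086, -0.996, -0.001], [-0.002, 0.001, -1.0]]
force: [-0.2, -0.4, -0.2]
gripper_width: 0.0321
grip_force: 0.0
at [ 0.3997 -0.231   0.163 ] yaw -4.91 roll -0.41 off [ 0.0023 -0.0054  0.158 ] rows 4 w 0.0321 F [-0.2 -0.4 -0.2] t 14.6
```

```bash
python3 -m crank '{"fingers":[0.35,0.35,0.35,0.35,0.35,0.35,0.35,0.35,0.35],"offset":[[0,0,0],[0,0,0.03],[0,0,0.03],[0,0,0.03],[0,0,0.025],[0,0,0.02],[0,0,0.01],[0,0,0.01],[0,0,0]],"roll":[0,0,0,0,0,0,0,0,0]}';python3 plan.py .402 -.226 .005 -4.5
```

```text
clock: 15.35
eef_pos: [0.4007, -0.225, 0.0079]
eef_rot: [[0.997, -0.077, -0.003], [-0.077, -0.997, 0.002], [-0.003, -0.001, -1.0]]
force: [-0.7, -0.2, 0.4]
gripper_width: 0.0319
grip_force: 0.0
at [ 0.4007 -0.225   0.0079] yaw -4.43 roll 0.07 off [0.0014 0.0009 0.0029] rows 1 w 0.0319 F [-0.7 -0.2  0.4] t 15.35
```

```bash
python3 -m crank '{"fingers":[0,0,0,0,0,0,0,0,0,0],"offset":[[0,0,0.003],[0,0,0],[0,0,0],[0,0,0],[0,0,-0.03],[0,0,-0.035],[0,0,-0.035],[0,0,-0.035],[0,0,-0.025],[0,0,0]],"roll":[0,0,0,0,0,0,0,0,0,0]}'; python3 plan.py .505 .223 .165 4
```

```text
clock: 16.18
eef_pos: [0.4048, -0.228, 0.1721]
eef_rot: [[0.997, -0.079, 0.01], [-0.079, -0.997, -0.005], [0.01, 0.004, -1.0]]
force: [1.1, -0.9, -0.1]
gripper_width: 0.0162
grip_force: 30.0
at [ 0.4048 -0.228   0.1721] yaw -4.52 roll -8.52 off [ 0.1314 -0.443   0.0058] rows 11 w 0.0162 F [ 1.1 -0.9 -0.1] t 16.18
```

```bash
python3 -m crank '{"fingers":[0,0,0,0,0,0,0,0,0,0],"offset":[[0,0,0],[0,0,0],[0.008,-0.03,0],[0.008,-0.03,0],[0.008,-0.03,0],[0.008,-0.03,0],[0.009,-0.03,0],[0.009,-0.03,0],[0.009,-0.03,0],[0.009,-0.03,0]],"roll":[-4.25,-4.25,0,0,0,0,0,0,0,0]}'; python3 -m crank '{"fingers":[0,0,0,0,0,0,0,0,0,0],"offset":[[0.009,-0.03,0],[0.009,-0.03,0],[0.009,-0.03,0],[0.009,-0.03,0],[0.009,-0.03,0],[0.009,-0.03,0],[0.009,-0.023,0],[0,0,0],[0,0,0],[0,0,0]],"roll":[0,0,0,0,0,0,0,0,0,0]}';python3 plan.py .505 .223 .165 4
python3 - <<'E'
from h import *
t=grab_frame("top");s=grab_frame("side");cv2.imwrite("pics/t5.png",t);cv2.imwrite("pics/s5.png",s)
cv2.imwrite("pics/x5.png",np.hstack([cv2.resize(cv2.imread("pics/t4.png")[150:270,200:350],None,fx=2.6,fy=2.6,interpolation=2),cv2.resize(s[110:230,160:310],None,fx=2.6,fy=2.6,interpolation=2)]))
E
```

```text
clock: 17.02
eef_pos: [0.4524, 0.0192, 0.1661]
eef_rot: [[0.998, 0.07, 0.0], [0.07, -0.998, -0.0], [-0.0, 0.0, -1.0]]
force: [1.0, -1.1, -1.2]
gripper_width: 0.0166
grip_force: 30.0
clock: 17.85
eef_pos: [0.5008, 0.2237, 0.1657]
eef_rot: [[0.998, 0.069, -0.001], [0.069, -0.998, -0.001], [-0.001, 0.001, -1.0]]
force: [-0.3, 0.3, -0.4]
gripper_width: 0.0164
grip_force: 30.0
at [0.5008 0.2237 0.1657] yaw 3.97 roll -0.03 off [0.0041 0.001  0.0007] rows 1 w 0.0164 F [-0.3  0.3 -0.4] t 17.85
```

View pics/x5.png

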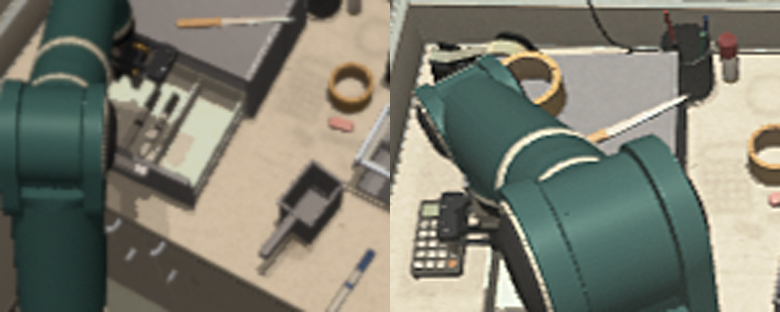

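Both pens lie side by side in the tray at crop (150,105) and (170,100), right of its centre. I'll lower the third just above the gap and release.

```bash
python3 -m crank '{"fingers":[0,0,0,0,0,0,0,0,0,0],"offset":[[0.003,0,0],[0,0,0.03],[0,0,0.03],[0,0,0.03],[0,0,0.02],[0,0,0.012],[0,0,0.006],[0,0,0],[0,0,0],[0,0,0]],"roll":[0,0,0,0,0,0,0,0,0,0]}'; python3 -m crank '{"fingers":[0.27,0.27,0.27,0.27,0.27,0.27,0.27,0.27,0.27,0.27],"offset":[[0,0,0],[0,0,0],[0,0,0],[0,0,-0.03],[0,0,-0.03],[0,0,-0.03],[0,0,-0.03],[0,0,-0.01],[0,0,0],[0,0,0]],"roll":[0,0,0,0,0,0,0,0,0,0]}'; python3 plan.py .462 -.354 .165 -6
```

```text
clock: 18.78
eef_pos: [0.5051, 0.2251, 0.0392]
eef_rot: [[0.998, 0.069, 0.002], [0.069, -0.998, 0.001], [0.002, -0.001, -1.0]]
force: [-1.4, 0.3, -0.4]
gripper_width: 0.0169
grip_force: 29.9
clock: 19.62
eef_pos: [0.5042, 0.2247, 0.1681]
eef_rot: [[0.998, 0.07, 0.0], [0.07, -0.998, -0.0], [0.0, 0.0, -1.0]]
force: [0.5, 0.0, 0.4]
gripper_width: 0.0248
grip_force: 0.0
at [0.5042 0.2247 0.1681] yaw 3.99 roll 9.99 off [0.0185 0.5799 0.0032] rows 14 w 0.0248 F [0.5 0.  0.4] t 19.62
```

Run:
```python
from h import *
t=grab_frame("top");s=grab_frame("side");cv2.imwrite("pics/t6.png",t);cv2.imwrite("pics/s6.png",s)
for n,f in(("top",t),("side",s)):
    c=proj(n,[.462,-.354,.04])[0].astype(int);m=np.zeros(f.shape[:2],np.uint8)
    m[c[1]-25:c[1]+25,c[0]-20:c[0]+20]=(f[c[1]-25:c[1]+25,c[0]-20:c[0]+20].max(2)<60)*255
    cs=max(cv2.findContours(m,0,1)[0],key=cv2.contourArea);r=cv2.minAreaRect(cs);b=cv2.boxPoints(r)
    d=np.linalg.norm(b[0]-b[1])>np.linalg.norm(b[1]-b[2]);e=[(b[1]+b[2])/2,(b[0]+b[3])/2] if d else [(b[0]+b[1])/2,(b[2]+b[3])/2]
    for z in(.025,.035):print(n,r,ray(n,e,z).round(4).tolist(),ray(n,r[0],z).round(4))
    a=cv2.imread(f"pics/{n}0.png");print((cv2.absdiff(a,f).max(2)>40)[c[1]-20:c[1]+20,c[0]-8:c[0]+8].sum())
cv2.imwrite("pics/x6.png",np.hstack([cv2.resize(t[150:310,230:400],None,fx=2.3,fy=2.3,interpolation=2),cv2.resize(s[170:330,230:400],None,fx=2.3,fy=2.3,interpolation=2)]))
```

```text
top ((362.1891784667969, 267.1351318359375), (6.044877529144287, 30.45688247680664), 35.53767776489258) [[0.5316, -0.3619, 0.025], [0.3973, -0.3435, 0.025]] [[ 0.4636 -0.3526  0.025 ]]
top ((362.1891784667969, 267.1351318359375), (6.044877529144287, 30.45688247680664), 35.53767776489258) [[0.5282, -0.3622, 0.035], [0.3947, -0.3439, 0.035]] [[ 0.4606 -0.353   0.035 ]]
25
side ((382.7785339355469, 246.0040283203125), (29.42562484741211, 7.866256237030029), 79.50852966308594) [[0.5042, -0.3282, 0.025], [0.3949, -0.341, 0.025]] [[ 0.4486 -0.3347  0.025 ]]
side ((382.7785339355469, 246.0040283203125), (29.42562484741211, 7.866256237030029), 79.50852966308594) [[0.4996, -0.3266, 0.035], [0.3911, -0.3393, 0.035]] [[ 0.4443 -0.3331  0.035 ]]
95
```

```bash
python3 -m crank '{"fingers":[0.5,0.5,0.5,0.5,0.5,0.5,0.5,0.5,0.5,0.5],"offset":[[0,0,0],[0,0,0],[-0.008,0.03,0],[-0.008,0.03,0],[-0.008,0.03,0],[-0.007,0.03,0],[0,0.03,0],[0,0.03,0],[0,0.03,0],[0,0.03,0]],"roll":[5.5,5.5,0,0,0,0,0,0,0,0]}'; python3 -m crank '{"fingers":[0.5,0.5,0.5,0.5,0.5,0.5,0.5,0.5,0.5,0.5],"offset":[[0.005,0.03,0],[0.01,0.03,0],[0.01,0.03,0],[0.01,0.03,0],[0.01,0.03,0],[0.01,0.03,0],[0,0.03,0],[0,0.03,0],[0,0.03,0],[0,0,0]],"roll":[0,0,0,0,0,0,0,0,0,0]}';python3 plan.py .461 -.353 .165 -7
```

```text
clock: 20.55
eef_pos: [0.4427, -0.0109, 0.1668]
eef_rot: [[0.993, -0.122, -0.003], [-0.122, -0.993, 0.0], [-0.003, 0.0, -1.0]]
force: [0.4, -0.4, 0.1]
gripper_width: 0.0461
grip_force: 0.0
clock: 21.38
eef_pos: [0.4631, -0.2905, 0.1663]
eef_rot: [[0.991, -0.13, -0.004], [-0.13, -0.991, -0.002], [-0.003, 0.002, -1.0]]
force: [-0.3, 0.1, -0.5]
gripper_width: 0.0456
grip_force: 0.0
at [ 0.4631 -0.2905  0.1663] yaw -7.48 roll -0.48 off [0.0056 0.0622 0.0014] rows 2 w 0.0456 F [-0.3  0.1 -0.5] t 21.38
```

```bash
python3 -m crank '{"fingers":[0.5,0.5,0.5,0.5,0.5],"offset":[[0.004,0.03,0],[0,0.026,0],[0,0,0],[0,0,0],[0,0,0]],"roll":[0,0,0,0,0]}';python3 plan.py .461 -.353 .03 -7;python3 - <<'E'
from h import *
t=grab_frame("top");cv2.imwrite("pics/x7.png",np.hstack([cv2.resize(t[220:310,320:410],None,fx=4,fy=4,interpolation=2),cv2.resize(cv2.imread("pics/t6.png")[150:240,220:310],None,fx=4,fy=4,interpolation=2)]))
E
```

```text
clock: 21.8
eef_pos: [0.4627, -0.3388, 0.1669]
eef_rot: [[0.993, -0.121, -0.002], [-0.121, -0.993, 0.002], [-0.002, -0.002, -1.0]]
force: [0.1, 0.3, -0.6]
gripper_width: 0.0463
grip_force: 0.0
at [ 0.4627 -0.3388  0.1669] yaw -6.96 roll 0.04 off [0.0003 0.0146 0.1368] rows 4 w 0.0463 F [ 0.1  0.3 -0.6] t 21.8
```

View pics/x7.png

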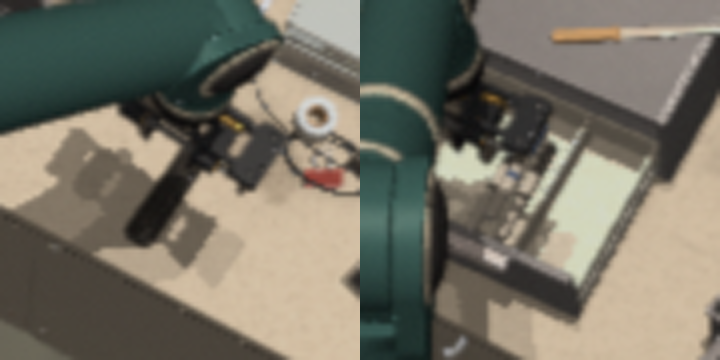

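The stapler sits under the gripper at left-crop (165,205), and the pens are in the tray at right-crop (520,190). I'll correct by 13 mm, then descend.

```bash
python3 -m crank '{"fingers":[0.5,0.5,0.5,0.5,0.5,0.5,0.5,0.5,0.5],"offset":[[0,0.013,0],[0,0,0],[0,0,0.03],[0,0,0.03],[0,0,0.03],[0,0,0.025],[0,0,0.02],[0,0,0],[0,0,0]],"roll":[0,0,0,0,0,0,0,0,0]}';python3 plan.py .461 -.353 .03 -7
```

```text
clock: 22.6
eef_pos: [0.4611, -0.3528, 0.0327]
eef_rot: [[0.993, -0.122, -0.002], [-0.122, -0.993, 0.001], [-0.002, -0.001, -1.0]]
force: [0.1, 0.4, 0.1]
gripper_width: 0.0458
grip_force: 0.0
at [ 0.4611 -0.3528  0.0327] yaw -6.99 roll 0.01 off [-0.      0.0003  0.0027] rows 1 w 0.0458 F [0.1 0.4 0.1] t 22.6
```

```bash
python3 -m crank '{"fingers":[0,0,0,0,0,0,0,0,0,0],"offset":[[0,0,0.002],[0,0,0],[0,0,0],[0,0,0],[0,0,-0.025],[0,0,-0.03],[0,0,-0.035],[0,0,-0.035],[0,0,-0.03],[0,0,0]],"roll":[0,0,0,0,0,0,0,0,0,0]}'; python3 plan.py .53 .277 .185 4
```

```text
clock: 23.43
eef_pos: [0.4646, -0.3558, 0.1934]
eef_rot: [[0.992, -0.122, 0.01], [-0.122, -0.992, -0.007], [0.011, 0.006, -1.0]]
force: [0.2, -0.2, -1.2]
gripper_width: 0.022
grip_force: 30.0
at [ 0.4646 -0.3558  0.1934] yaw -7.02 roll -11.02 off [ 0.1093 -0.6267  0.0043] rows 16 w 0.022 F [ 0.2 -0.2 -1.2] t 23.43
```

```bash
python3 -m crank '{"fingers":[0,0,0,0,0,0,0,0,0,0],"offset":[[0,0,0],[0,0,0],[0,-0.03,0],[0,-0.03,0],[0,-0.03,0],[0,-0.03,0],[0,-0.03,0],[0,-0.03,0],[0,-0.03,0],[0.005,-0.03,0]],"roll":[-5.5,-5.5,0,0,0,0,0,0,0,0]}'; python3 -m crank '{"fingers":[0,0,0,0,0,0,0,0,0,0],"offset":[[0.008,-0.03,0],[0.008,-0.03,0],[0.008,-0.03,0],[0.008,-0.03,0],[0.008,-0.03,0],[0.008,-0.03,0],[0.008,-0.03,0],[0.008,-0.03,0],[0.008,-0.03,0],[0.008,-0.03,0]],"roll":[0,0,0,0,0,0,0,0,0,0]}'; python3 -m crank '{"fingers":[0,0,0,0,0],"offset":[[0.008,-0.03,0],[0.008,-0.03,0],[0.008,-0.02,0],[0,0,0],[0,0,0]],"roll":[0,0,0,0,0]}';python3 plan.py .53 .277 .06 4
```

```text
clock: 24.27
eef_pos: [0.448, -0.1124, 0.1856]
eef_rot: [[0.998, 0.069, -0.002], [0.069, -0.998, -0.0], [-0.002, 0.0, -1.0]]
force: [0.3, -0.7, -2.0]
gripper_width: 0.0221
grip_force: 30.0
clock: 25.1
eef_pos: [0.5083, 0.1924, 0.1855]
eef_rot: [[0.998, 0.07, -0.001], [0.07, -0.998, -0.001], [-0.001, 0.001, -1.0]]
force: [0.7, -0.1, -3.3]
gripper_width: 0.0224
grip_force: 30.0
clock: 25.52
eef_pos: [0.5262, 0.2737, 0.1851]
eef_rot: [[0.997, 0.072, -0.002], [0.072, -0.997, -0.001], [-0.002, 0.001, -1.0]]
force: [0.1, -0.9, -2.9]
gripper_width: 0.0223
grip_force: 30.0
at [0.5262 0.2737 0.1851] yaw 4.13 roll 0.13 off [ 0.0042 -0.0031  0.1251] rows 3 w 0.0223 F [ 0.1 -0.9 -2.9] t 25.52
```

```bash
python3 -m crank '{"fingers":[0,0,0,0,0,0,0,0,0,0],"offset":[[0.003,-0.002,0.02],[0,0,0.03],[0,0,0.03],[0,0,0.025],[0,0,0.015],[0,0,0.008],[0,0,0.007],[0,0,0.004],[0,0,0],[0,0,0]],"roll":[0,0,0,0,0,0,0,0,0,0]}';python3 plan.py .53 .277 .0455 4
```

```text
clock: 26.35
eef_pos: [0.5305, 0.2752, 0.0482]
eef_rot: [[0.998, 0.07, 0.001], [0.07, -0.998, 0.0], [0.001, -0.0, -1.0]]
force: [-0.5, 0.1, -2.6]
gripper_width: 0.0222
grip_force: 30.0
at [0.5305 0.2752 0.0482] yaw 3.99 roll -0.01 off [-0.0004 -0.0018  0.0027] rows 1 w 0.0222 F [-0.5  0.1 -2.6] t 26.35
```

```bash
python3 -m crank '{"fingers":[0,0,0.4,0.4,0.4,0.4,0.4,0.4,0.4,0.4],"offset":[[0,0,0.0025],[0,0,0],[0,0,0],[0,0,0],[0,0,-0.03],[0,0,-0.03],[0,0,-0.03],[0,0,-0.03],[0,0,-0.03],[0,0,0]],"roll":[0,0,0,0,0,0,0,0,0,0]}'; python3 -m crank '{"fingers":[0.4,0.4,0.4,0.4,0.4,0.4,0.4,0.4,0.4,0.4],"offset":[[0,0.03,0],[0,0.03,0],[0,0.03,0],[0,0.03,0],[0,0.03,0],[0,0.03,0],[0,0.03,0],[0,0.03,0],[0,0,0],[0,0,0]],"roll":[0,0,0,0,0,0,0,0,0,0]}';python3 - <<'E'
from h import *
s=read_state();print(s["eef_pos"],s["gripper_width"])
t=grab_frame("top");s=grab_frame("side");cv2.imwrite("pics/t8.png",t);cv2.imwrite("pics/s8.png",s)
cv2.imwrite("pics/x8.png",np.hstack([cv2.resize(t[150:270,210:340],None,fx=3,fy=3,interpolation=2),cv2.resize(s[150:270,160:290],None,fx=3,fy=3,interpolation=2)]))
E
```

```text
clock: 27.18
eef_pos: [0.5331, 0.2773, 0.2017]
eef_rot: [[0.998, 0.07, 0.01], [0.07, -0.998, 0.005], [0.011, -0.004, -1.0]]
force: [0.7, -0.4, 2.1]
gripper_width: 0.0366
grip_force: 0.0
clock: 28.02
eef_pos: [0.5467, 0.0336, 0.1947]
eef_rot: [[0.998, 0.066, 0.0], [0.066, -0.998, -0.001], [0.0, 0.001, -1.0]]
force: [0.4, 0.3, -0.0]
gripper_width: 0.0371
grip_force: 0.0
[0.54671823 0.03363711 0.19471626] 0.03710913494645826
```

View pics/x8.png

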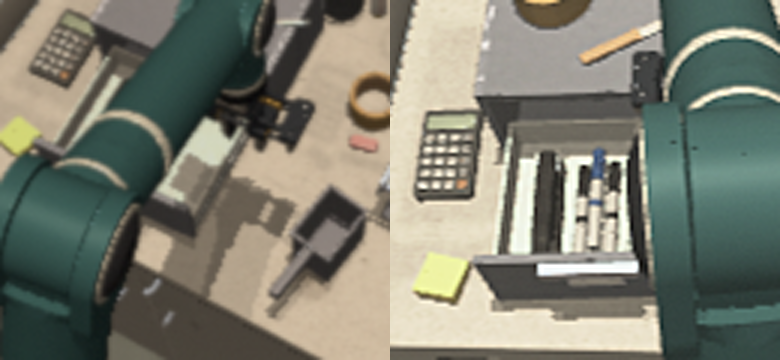

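The stapler, left, and the three pens are all in the left compartment. I'll measure the cup in one close crop.

Run:
```python
from h import *
t=cv2.imread("pics/t8.png")[205:259,294:340];s=cv2.imread("pics/side0.png")[196:266,300:340]
cv2.imwrite("pics/x9.png",np.hstack([cv2.resize(t,(46*9,54*9),interpolation=2),cv2.resize(s,(40*9,70*9),interpolation=2)[:486+0]]) if 0 else np.hstack([np.vstack([cv2.resize(t,None,fx=8,fy=8,interpolation=2),np.zeros((560-432,368,3),np.uint8)]),cv2.resize(s,None,fx=8,fy=8,interpolation=2)]))
print((cv2.absdiff(cv2.imread("pics/t8.png"),cv2.imread("pics/top0.png")).max(2)>40)[212:250,298:332].sum())
```

```text
102
```

View pics/x9.png

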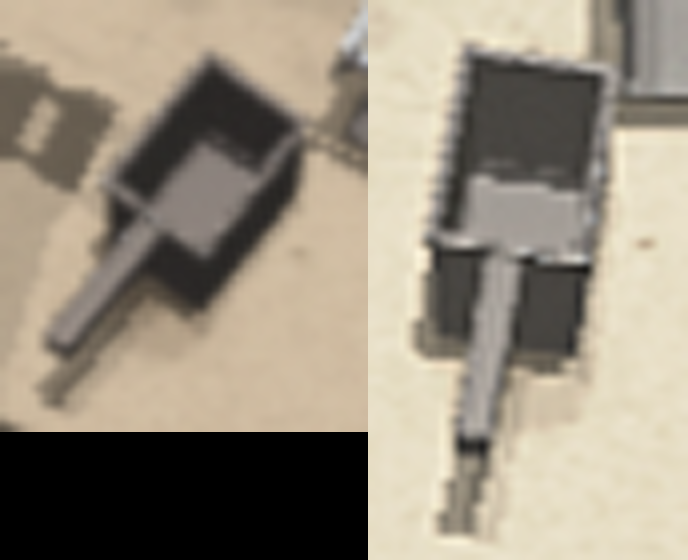

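Run:
```python
from h import *
T=lambda p:np.array(p)/8+[294,205]-.45
S=lambda p:np.array(p)/8+[300,196]-.45
for n,f,rim,h in(("top",T,[(210,55),(298,130),(205,255),(105,183)],[(152,222),(60,335)]),("side",S,[(100,48),(245,68),(222,262),(62,238)],[(132,255),(104,438)])):
    q=ray(n,f(rim),.105)[:,:2];g=ray(n,f(h),.1)[:,:2]
    l=(q[0]+q[1]-q[2]-q[3]);d=g[0]-g[1];a=q.mean(0)-g[1]
    print(n,q.mean(0).round(4),np.degrees(np.arctan2(l[1],l[0])).round(1),np.linalg.norm(l)/2,np.linalg.norm(q[0]-q[1]),"h",g.round(4).tolist(),np.degrees(np.arctan2(d[1],d[0])).round(1),"end->centre",np.linalg.norm(a).round(3),np.degrees(np.arctan2(a[1],a[0])).round(1))
```

```text
top [ 0.522  -0.1107] -7.5 0.08968194483963128 0.06416768305932588 h [[0.4768, -0.1035], [0.3988, -0.0918]] -8.6 end->centre 0.125 -8.8
side [ 0.5265 -0.1095] -6.9 0.09367820498387075 0.06413733290292264 h [[0.4799, -0.0997], [0.3963, -0.0901]] -6.6 end->centre 0.132 -8.5
```

```bash
python3 plan.py .42 -.1 .19 -8
```

```text
at [0.5465 0.0367 0.1948] yaw 4.06 roll 12.06 off [-0.1062  0.153   0.0047] rows 4 w 0.0367 F [-0.3  0.1  0.5] t 28.12
```

```bash
python3 -m crank '{"fingers":[0.45,0.45,0.45,0.45,0.45,0.45,0.45,0.45,0.45,0.45],"offset":[[0,0,0],[0,0,0],[-0.02,0.03,0],[-0.02,0.03,0],[-0.02,0.03,0],[-0.02,0.03,0],[-0.02,0.03,0],[0,0,0],[0,0,0],[0,0,0]],"roll":[5.95,5.95,0,0,0,0,0,0,0,0]}'; python3 plan.py .422 -.096 .07 -7.8
```

```text
clock: 28.95
eef_pos: [0.4279, -0.0976, 0.1952]
eef_rot: [[0.991, -0.135, 0.001], [-0.135, -0.991, 0.0], [0.001, -0.0, -1.0]]
force: [-0.0, 0.4, -0.2]
gripper_width: 0.0412
grip_force: 0.0
at [ 0.4279 -0.0976  0.1952] yaw -7.76 roll 0.04 off [-0.0062 -0.0007  0.1252] rows 4 w 0.0412 F [-0.   0.4 -0.2] t 28.95
```

```bash
python3 -m crank '{"fingers":[0.45,0.45,0.45,0.45,0.45,0.45,0.45,0.45,0.45,0.45],"offset":[[-0.005,0,0],[0,0,0.03],[0,0,0.03],[0,0,0.03],[0,0,0.02],[0,0,0.012],[0,0,0],[0,0,0],[0,0,0],[0,0,0]],"roll":[0,0,0,0,0,0,0,0,0,0]}'; python3 plan.py .422 -.096 .07 -7.8
```

```text
clock: 29.78
eef_pos: [0.4231, -0.0981, 0.0738]
eef_rot: [[0.991, -0.137, 0.002], [-0.137, -0.991, -0.0], [0.002, 0.0, -1.0]]
force: [0.2, -0.8, 0.4]
gripper_width: 0.0416
grip_force: 0.0
at [ 0.4231 -0.0981  0.0738] yaw -7.85 roll -0.05 off [-0.0014 -0.002   0.0038] rows 1 w 0.0416 F [ 0.2 -0.8  0.4] t 29.78
```

```bash
python3 -m crank '{"fingers":[0,0,0,0,0,0,0,0,0,0],"offset":[[0,0,0.003],[0,0,0],[0,0,0],[0,0,0],[0,0,0],[0,0,-0.006],[0,0,-0.006],[0,0,0],[0,0,0],[0,0,0]],"roll":[0,0,0,0,0,0,0,0,0,0]}'; python3 plan.py .424 -.199 .082 0
```

```text
clock: 30.62
eef_pos: [0.422, -0.0985, 0.082]
eef_rot: [[0.99, -0.138, 0.0], [-0.138, -0.99, -0.0], [0.0, 0.0, -1.0]]
force: [0.3, 0.4, -1.0]
gripper_width: 0.0159
grip_force: 29.9
at [ 0.422  -0.0985  0.082 ] yaw -7.9 roll -7.9 off [ 0.002   0.1005 -0.    ] rows 3 w 0.0159 F [ 0.3  0.4 -1. ] t 30.62
```

```bash
python3 -m crank '{"fingers":[0,0,0,0,0,0,0,0,0,0],"offset":[[0,0,0],[0,0,0],[0,0.025,0],[0,0.025,0],[0,0.025,0],[0,0.025,0],[0,0,0],[0,0,0],[0,0,0],[0,0,0]],"roll":[-4,-3.9,0,0,0,0,0,0,0,0]}'; python3 plan.py .55 -.199 .08 0
python3 - <<'E'
from h import *
t=grab_frame("top");s=grab_frame("side");cv2.imwrite("pics/t10.png",t);cv2.imwrite("pics/s10.png",s)
a=t[170:270,300:400];b=s[140:240,290:390]
cv2.imwrite("pics/x10.png",np.hstack([cv2.resize(a,None,fx=4,fy=4,interpolation=2),cv2.resize(b,None,fx=4,fy=4,interpolation=2)]))
E
```

```text
clock: 31.45
eef_pos: [0.4219, -0.1972, 0.0816]
eef_rot: [[1.0, 0.002, -0.001], [0.002, -1.0, 0.001], [-0.001, -0.001, -1.0]]
force: [-0.4, 0.4, -0.7]
gripper_width: 0.0158
grip_force: 29.9
at [ 0.4219 -0.1972  0.0816] yaw 0.1 roll 0.1 off [0.1281 0.0018 0.0016] rows 4 w 0.0158 F [-0.4  0.4 -0.7] t 31.45
```

View pics/x10.png

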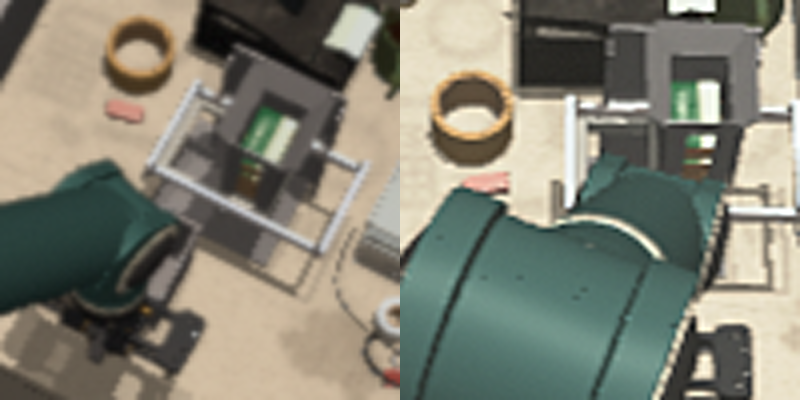

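Run:
```python
from h import *
S=lambda p:(np.array(p)-[400,0])/4+[290,140]-.4
T=lambda p:np.array(p)/4+[300,170]-.4
print(ray("side",S([(650,117),(752,125),(648,27),(758,33)]),.254).round(4))
print(ray("top",T([(235,45),(345,95),(215,120),(325,172)]),.254).round(4))
# throat (50 wide) at mouth rim edges seen at top
print(ray("side",S([(670,80),(725,83)]),.254).round(4))
```

```text
[[ 0.6188 -0.2135  0.254 ]
 [ 0.6129 -0.2955  0.254 ]
 [ 0.7086 -0.2135  0.254 ]
 [ 0.7043 -0.3049  0.254 ]]
[[ 0.7118 -0.1885  0.254 ]
 [ 0.7142 -0.3105  0.254 ]
 [ 0.627  -0.2084  0.254 ]
 [ 0.6284 -0.3287  0.254 ]]
[[ 0.6554 -0.2305  0.254 ]
 [ 0.6534 -0.2754  0.254 ]]
```

```bash
python3 -m crank '{"fingers":[0,0,0,0,0,0],"offset":[[0.015,0.0015,0.002],[0.015,0,0],[0.015,0,0],[0.01,0,0],[0,0,0],[0,0,0]],"roll":[0,0,0,0,0,0]}'; python3 -m crank '{"fingers":[0,0,0,0,0],"offset":[[0.01,0,0],[0.01,0,0],[0.01,0,0],[0,0,0],[0,0,0]],"roll":[0,0,0,0,0]}'; python3 plan.py .5505 -.1985 .08 0
```

```text
clock: 32.05
eef_pos: [0.4768, -0.1993, 0.0796]
eef_rot: [[1.0, 0.001, -0.001], [0.001, -1.0, 0.0], [-0.001, -0.0, -1.0]]
force: [-0.6, 0.3, -0.2]
gripper_width: 0.0158
grip_force: 29.9
clock: 32.47
eef_pos: [0.5075, -0.1998, 0.0797]
eef_rot: [[1.0, 0.001, 0.0], [0.001, -1.0, 0.0], [0.0, -0.0, -1.0]]
force: [-0.2, -0.5, -0.9]
gripper_width: 0.016
grip_force: 29.9
at [ 0.5075 -0.1998  0.0797] yaw 0.04 roll 0.04 off [ 0.043  -0.0013 -0.0003] rows 2 w 0.016 F [-0.2 -0.5 -0.9] t 32.47
```

```bash
python3 -m crank '{"fingers":[0,0,0,0,0,0,0,0],"offset":[[0.01,-0.0005,0],[0.01,0,0],[0.008,0,0],[0.006,0,0],[0.004,0,0],[0.002,0,0],[0,0,0],[0,0,0]],"roll":[0,0,0,0,0,0,0,0]}'; python3 plan.py .5505 -.2610 .08 0
python3 - <<'E'
from h import *
t=grab_frame("top");s=grab_frame("side");cv2.imwrite("pics/t11.png",t);cv2.imwrite("pics/s11.png",s)
a=t[170:270,310:410];b=s[140:240,310:410]
cv2.imwrite("pics/x11.png",np.hstack([cv2.resize(a,None,fx=4,fy=4,interpolation=2),cv2.resize(b,None,fx=4,fy=4,interpolation=2)]))
E
```

```text
clock: 33.13
eef_pos: [0.5467, -0.1994, 0.0797]
eef_rot: [[1.0, 0.0, -0.001], [0.0, -1.0, 0.0], [-0.001, -0.0, -1.0]]
force: [-0.4, -1.0, -0.5]
gripper_width: 0.0158
grip_force: 29.9
at [ 0.5467 -0.1994  0.0797] yaw 0.01 roll 0.01 off [ 0.0038  0.0616 -0.0003] rows 2 w 0.0158 F [-0.4 -1.  -0.5] t 33.13
```

View pics/x11.png

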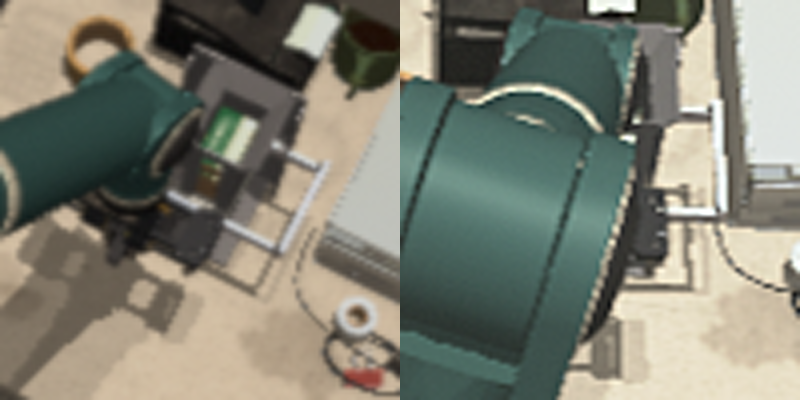

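The cup is at the shutter and nothing presses on it. I'll feel for the back strip.

```bash
for i in 1 2; do python3 -m crank '{"fingers":[0,0,0],"offset":[[0.002,0,0],[0,0,0],[0,0,0]],"roll":[0,0,0]}' | egrep 'eef_pos|^force'; done
```

```text
eef_pos: [0.549, -0.1995, 0.0799]
force: [0.3, 0.1, -1.2]
eef_pos: [0.5511, -0.1994, 0.0798]
force: [-0.1, -0.1, -0.9]
```

```bash
python3 -m crank '{"fingers":[0,0,0,0,0,0,0,0],"offset":[[0,0.007,0],[0,0.009,0],[0,0.01,0],[0,0.01,0],[0,0.01,0],[0,0.008,0],[0,0,0],[0,0,0]],"roll":[0,0,0,0,0,0,0,0]}'; for i in 1 2 3; do python3 -m crank '{"fingers":[0,0,0],"offset":[[0,0.004,0],[0,0,0],[0,0,0]],"roll":[0,0,0]}' | egrep 'eef_pos|^force'; done
```

```text
clock: 34.4
eef_pos: [0.5509, -0.2556, 0.0799]
eef_rot: [[1.0, -0.003, 0.001], [-0.003, -1.0, -0.002], [0.001, 0.002, -1.0]]
force: [0.6, 1.1, -0.5]
gripper_width: 0.0157
grip_force: 29.9
eef_pos: [0.551, -0.258, 0.0799]
force: [0.3, -0.1, 0.1]
eef_pos: [0.5511, -0.2616, 0.0799]
force: [2.4, 0.8, -3.3]
eef_pos: [0.551, -0.2638, 0.0796]
force: [-0.3, 4.9, 0.4]
```

```bash
for i in 1 2 3; do python3 -m crank '{"fingers":[0,0,0],"offset":[[0,0.0015,0],[0,0,0],[0,0,0]],"roll":[0,0,0]}' | egrep 'eef_pos|^force'; done
```

```text
eef_pos: [0.5508, -0.2642, 0.0795]
force: [-0.6, 7.6, 0.0]
eef_pos: [0.5505, -0.2648, 0.0794]
force: [-2.5, 10.4, 1.8]
eef_pos: [0.5503, -0.2654, 0.0793]
force: [-2.9, 10.8, 2.5]
```

```bash
for i in 1 2 3; do python3 -m crank '{"fingers":[0,0,0,0,0,0],"offset":[[0,-0.0012,0],[0,0,0],[0,0,0],[0,0,0],[0,0,0],[0,0,0]],"roll":[0,0,0,0,0,0]}' | egrep 'eef_pos|^force'; python3 -c "
from h import *
for i in range(1):
  s=read_state();print(np.round(s['torque'],2),np.round(s['eef_rot'],4)[2])"; done
python3 - <<'E'
from h import *
t=grab_frame("top");cv2.imwrite("pics/t12.png",t);o=cv2.imread("pics/t11.png")
# mouth region mean colour and green count before/after
p=proj("top",[.655,-.2615,.22])[0].astype(int);print(p)
for f in(o,t):
    a=f[p[1]-14:p[1]+16,p[0]-12:p[0]+12].astype(int);print(((a[...,1]-a[...,2]>25)).sum(),((a.min(2)>140)).sum(),a.mean((0,1)))
E
```

```text
eef_pos: [0.5505, -0.2649, 0.0794]
force: [-2.0, 8.8, 1.9]
[1.91 0.47 0.5 ] [-0.0028 -0.0043 -1.    ]
eef_pos: [0.5507, -0.2644, 0.0795]
force: [-1.3, 7.2, 1.1]
[1.62 0.45 0.49] [-0.002  -0.0034 -1.    ]
eef_pos: [0.5509, -0.264, 0.0796]
force: [-1.0, 6.7, 0.4]
[1.33 0.28 0.35] [-0.0013 -0.0025 -1.    ]
[367 203]
73 45 [76.75138889 85.95833333 84.44583333]
230 32 [72.21944444 77.83472222 65.04305556]
```

```bash
for i in 1 2 3; do python3 -m crank '{"fingers":[0,0,0,0],"offset":[[0,-0.0012,0],[0,0,0],[0,0,0],[0,0,0]],"roll":[0,0,0,0]}' | egrep 'eef_pos|^force'; done; python3 -c "
from h import *
t=grab_frame('top');a=t[183:223,345:390].astype(int)
r=a.reshape(-1,3)
o=cv2.imread('pics/top0.png')[183:223,345:390].astype(int)
for b in (o,a):
  g=(b[...,1]-b[...,2]>20)
  w=b.min(2)>150
  k=(b[...,2]-b[...,0]>25)&(b[...,2]<170)
  for i in range(0,40,2): print(''.join('G' if g[i,j] else 'W' if w[i,j] else 'b' if k[i,j] else '#' if b[i,j].max()<50 else '.' for j in range(45)))
  print()
"
```

```text
eef_pos: [0.551, -0.2638, 0.0796]
force: [0.6, 5.3, -0.9]
eef_pos: [0.5511, -0.2636, 0.0796]
force: [0.6, 4.6, -3.0]
eef_pos: [0.551, -0.2633, 0.0798]
force: [0.7, 1.3, -2.9]
..bb....####.........####################..WW
...W..b.......###........###################.
WWWWW....bb..###.............##############.b
WWWWWW....b.###..................#########.b.
WWWWW.......##.......................####.b.W
WWWW..WWW................................b.WW
WWW.W......WW........####..................WW
WWWW................GGG.######...........b..W
W.W.bb..b..........GGGGGGG...............b...
WW................GGGGGG.WWWW........#..b....
W................GG.GGG.WWWW.........#.b.WW..
................GGGGGG.WWWW.............WWWWW
.............#....GGG.WWWW.............WWWWWW
............###.......WWW..............WWWWWW
............###.b...............###.b.bb...W.
W...........##....bb..####.....###..b.W....bW
WWWW.......###.bbbb..####..........b......WWW
....WWW.....#..bbbb.####..........b.W.....WWW
........WWW........####..........bbWWWWW.WWW.
............WWWWW...##.........bbbb.WWWWWWWWW

..bb
[... 215 characters left out ...]
..####.bWW
WWWW..GGGGGGGG..GGG......................bWWW
WW..GGGGGGGGGGGGGGGGG..##..................WW
W.GGGGGGGGGGGGGGGGGGGGGG.####............b.WW
.GGGGGGGGGGGGGGGGGGGGGGGGG.##..............WW
GGGGGGGGGGGGGGGGGGGGGGGGGGGGG........#..bWWWW
GGGGGGGGGGGGGGGGGGGGGGGGGGGGGGGG.....#.b.WWWW
GGGGGGGGGGGGGGGGGGGGGGGGGGGGG...........WWWWW
GGGGGGGGGGGGGGGGGGGGGGGGGG............WWWWWWW
GGGGGGGGGGGGGGGGGGGGGGGG.....##........WWWWWW
GGGGGGGGGGGGGGGGGGGGG......###....WWWWW....W.
GGGGGGGGGGGGG.G..GG.#....####....WWWWWWWWWW.W
GGGGGG........#.GG##...####.....WWWWWWWWWWWWW
GGGG.....#########...####......WWWWWWWWWWWWWW
....##############..###.......WWWWWWWWWWWWWWW
##################..##.......WWWWWWWWWW.WWWWW
```

The boxes have dropped: the white label is gone from the mouth and the weight is up about 2 N. Closing now.

```bash
python3 -m crank '{"fingers":[0,0,0,0,0,0,0,0,0,0],"offset":[[0,-0.006,0],[0,-0.008,0],[0,-0.009,0],[0,-0.01,0],[0,-0.01,0],[0,-0.008,0],[0,-0.006,0],[0,-0.004,0],[0,0,0],[0,0,0]],"roll":[0,0,0,0,0,0,0,0,0,0]}'; for i in 1 2 3 4; do python3 -m crank '{"fingers":[0,0,0],"offset":[[0,-0.0025,0],[0,0,0],[0,0,0]],"roll":[0,0,0]}' | egrep 'eef_pos|^force'; done
```

```text
clock: 39.33
eef_pos: [0.5514, -0.2007, 0.0799]
eef_rot: [[1.0, 0.002, 0.0], [0.002, -1.0, 0.001], [0.0, -0.001, -1.0]]
force: [0.3, -1.0, -2.8]
gripper_width: 0.0154
grip_force: 30.0
eef_pos: [0.5514, -0.1992, 0.0799]
force: [0.9, -1.1, -3.0]
eef_pos: [0.5513, -0.1969, 0.0799]
force: [0.1, -1.2, -2.9]
eef_pos: [0.5513, -0.1941, 0.0799]
force: [0.2, -1.6, -2.5]
eef_pos: [0.5512, -0.1915, 0.0799]
force: [1.3, -2.3, -2.0]
```

```bash
for i in 1 2 3 4; do python3 -m crank '{"fingers":[0,0,0],"offset":[[0,-0.002,0],[0,0,0],[0,0,0]],"roll":[0,0,0]}' | egrep 'eef_pos|^force'; done
```

```text
eef_pos: [0.5511, -0.1896, 0.0799]
force: [1.8, -2.1, -2.1]
eef_pos: [0.5509, -0.1893, 0.08]
force: [1.0, -5.3, -1.6]
eef_pos: [0.5506, -0.1888, 0.0801]
force: [0.4, -7.8, -2.4]
eef_pos: [0.5503, -0.188, 0.0801]
force: [-0.6, -9.6, -0.7]
```

Closed to the stop. I'll centre the cup in the slack and back out.

```bash
python3 -m crank '{"fingers":[0,0,0,0,0,0,0,0,0,0],"offset":[[0,0.004,0],[0,0.004,0],[0,0,0],[0,0,0],[-0.01,0,0],[-0.015,0,0],[-0.02,0,0],[-0.02,0,0],[-0.02,0,0],[0,0,0]],"roll":[0,0,0,0,0,0,0,0,0,0]}';python3 -m crank '{"fingers":[0,0,0,0,0,0,0,0,0],"offset":[[-0.02,0,0],[-0.02,0,0],[-0.015,0,0],[0,0,0],[0,0,-0.02],[0,0,-0.03],[0,0,-0.03],[0,0,-0.03],[0,0,0]],"roll":[0,0,0,0,0,0,0,0,0]}';python3 plan.py .41 -.09 .23 0
```

```text
clock: 42.17
eef_pos: [0.461, -0.191, 0.0795]
eef_rot: [[1.0, -0.0, -0.005], [-0.0, -1.0, 0.001], [-0.005, -0.001, -1.0]]
force: [-3.2, 1.3, 3.3]
gripper_width: 0.0157
grip_force: 30.0
clock: 42.92
eef_pos: [0.4152, -0.1925, 0.1953]
eef_rot: [[1.0, 0.001, 0.01], [0.001, -1.0, -0.004], [0.01, 0.004, -1.0]]
force: [2.2, 0.0, -4.8]
gripper_width: 0.0158
grip_force: 30.0
at [ 0.4152 -0.1925  0.1953] yaw 0.07 roll 0.07 off [-0.0048 -0.1024 -0.0352] rows 3 w 0.0158 F [ 2.2  0.  -4.8] t 42.92
```

```bash
python3 - <<'E'
from h import *
for n,fn,box in(("top","pics/top0.png",(220,120,325,230)),("side","pics/s3.png",(175,120,285,262))):
    g=cv2.cvtColor(cv2.imread(fn),6)
    x0,y0,x1,y1=box;L=cv2.createLineSegmentDetector().detect(g[y0:y1,x0:x1])[0][:,0]+[x0,y0,x0,y0]
    for l in sorted(L,key=lambda l:-np.hypot(l[2]-l[0],l[3]-l[1]))[:16]:
        o=[]
        for z in(.062,.12,.15):
            p=ray(n,[l[:2],l[2:]],z)[:,:2];d=p[1]-p[0];a=np.degrees(np.arctan2(d[1],d[0]))%180;o.append(f"{p[0].round(3)}{p[1].round(3)} {a:.1f}")
        print(n,l.round(),*o,sep=" | ")
E
python3 -m crank '{"fingers":[0,0,0,0,0,0,0],"offset":[[0,-0.02,-0.01],[0,-0.025,-0.02],[0,-0.03,-0.02],[0,-0.03,-0.01],[0,-0.03,0],[0,0,0],[0,0,0]],"roll":[0,0,0,0,0,0,0]}'; python3 plan.py .45 .07 .25 3
```

```text
top | [243. 158. 295. 180.] | [0.658 0.372][0.672 0.099] 93.1 | [0.633 0.345][0.647 0.082] 93.1 | [0.621 0.331][0.635 0.072] 93.1
top | [319. 155. 297. 196.] | [0.841 0.064][0.607 0.05 ] 3.6 | [0.81  0.048][0.584 0.034] 3.6 | [0.794 0.039][0.573 0.025] 3.6
top | [245. 119. 219. 154.] | [0.847 0.479][0.62  0.479] 179.9 | [0.816 0.448][0.597 0.449] 179.9 | [0.8   0.432][0.585 0.433] 179.9
top | [308. 155. 269. 157.] | [0.818 0.109][0.724 0.266] 121.0 | [0.788 0.091][0.697 0.242] 121.0 | [0.773 0.082][0.683 0.23 ] 121.0
top | [274. 220. 293. 188.] | [0.457 0.079][0.632 0.085] 2.2 | [0.439 0.062][0.608 0.068] 2.2 | [0.43  0.053][0.596 0.059] 2.2
top | [293. 197. 274. 229.] | [0.593 0.064][0.423 0.058] 2.2 | [0.571 0.048][0.407 0.041] 2.2 | [0.559 0.039][0.399 0.033] 2.2
top | [227. 199. 246. 169.] | [0.443 0.318][0.616 0.326] 2.6 | [0.426 0.293][0.593 0.301] 2.6 | [0.417 0.28 ][0.581 0.288] 2.6
top | [257. 211. 276. 181.] | [0.458 0.166][0.626 0.173] 2.3 | [0.441 0.146][0.603 0.152] 2.3 | [0.432 0.135][0.591 0.142] 2.3
top | [243. 155. 258. 126.] | [0.672 0.38 ][0.846 0.405] 8.0 | [0.647
[... 2651 characters left out ...]
064] 122.5
side | [244. 203. 242. 234.] | [0.589 0.164][0.465 0.157] 3.0 | [0.558 0.151][0.439 0.145] 3.0 | [0.541 0.145][0.426 0.139] 3.0
side | [209. 242. 241. 242.] | [0.433 0.266][0.437 0.159] 92.4 | [0.408 0.249][0.412 0.147] 92.4 | [0.395 0.241][0.4  0.14] 92.4
side | [247. 183. 216. 183.] | [0.674 0.162][0.671 0.278] 91.2 | [0.639 0.15 ][0.636 0.261] 91.2 | [0.62  0.144][0.618 0.252] 91.2
clock: 43.5
eef_pos: [0.411, -0.0548, 0.2495]
eef_rot: [[1.0, 0.005, -0.0], [0.005, -1.0, -0.0], [-0.0, 0.0, -1.0]]
force: [-0.0, -0.7, -2.9]
gripper_width: 0.0153
grip_force: 30.0
at [ 0.411  -0.0548  0.2495] yaw 0.28 roll -2.72 off [ 0.0455 -0.1226 -0.0005] rows 3 w 0.0153 F [-0.  -0.7 -2.9] t 43.5
```

```bash
python3 -m crank '{"fingers":[0,0,0,0,0,0,0,0,0,0],"offset":[[0,0,0],[0.01,-0.025,0],[0.01,-0.025,0],[0.01,-0.025,0],[0.01,-0.025,0],[0.01,-0.025,0],[0.01,-0.025,0],[0.01,-0.02,0],[0,0,0],[0,0,0]],"roll":[-2.6,0,0,0,0,0,0,0,0,0]}'; python3 plan.py .4756 .1194 .1 2.8
```

```text
clock: 44.33
eef_pos: [0.4732, 0.1165, 0.2487]
eef_rot: [[0.999, 0.047, -0.002], [0.047, -0.999, 0.0], [-0.002, -0.0, -1.0]]
force: [0.7, -1.2, -2.0]
gripper_width: 0.0157
grip_force: 30.0
at [0.4732 0.1165 0.2487] yaw 2.67 roll -0.13 off [ 0.0028 -0.0028  0.1487] rows 4 w 0.0157 F [ 0.7 -1.2 -2. ] t 44.33
```

```bash
python3 -m crank '{"fingers":[0,0,0,0,0,0],"offset":[[0.002,-0.002,0.02],[0,0,0.03],[0,0,0.02],[0,0,0],[0,0,0],[0,0,0]],"roll":[0,0,0,0,0,0]}'; python3 plan.py .4756 .1194 .085 2.8
python3 - <<'E'
from h import *
t=grab_frame("top");s=grab_frame("side");cv2.imwrite("pics/t13.png",t);cv2.imwrite("pics/s13.png",s)
a=t[145:245,230:330];b=s[140:240,190:290];c=t[170:230,330:400];d=s[130:190,340:410]
r=lambda x,f:cv2.resize(x,None,fx=f,fy=f,interpolation=2)
z=np.hstack([r(a,4),r(b,4)]);w=np.hstack([r(c,3),r(d,3)]);w=cv2.copyMakeBorder(w,0,0,0,z.shape[1]-w.shape[1],0)
cv2.imwrite("pics/x13.png",np.vstack([z,w]))
E
```

```text
clock: 44.83
eef_pos: [0.4759, 0.1177, 0.1807]
eef_rot: [[0.999, 0.044, 0.001], [0.044, -0.999, 0.0], [0.001, 0.0, -1.0]]
force: [-0.7, 0.5, -1.7]
gripper_width: 0.0159
grip_force: 30.0
at [0.4759 0.1177 0.1807] yaw 2.52 roll -0.28 off [-0.0004 -0.0017  0.0957] rows 3 w 0.0159 F [-0.7  0.5 -1.7] t 44.83
```

View pics/x13.png

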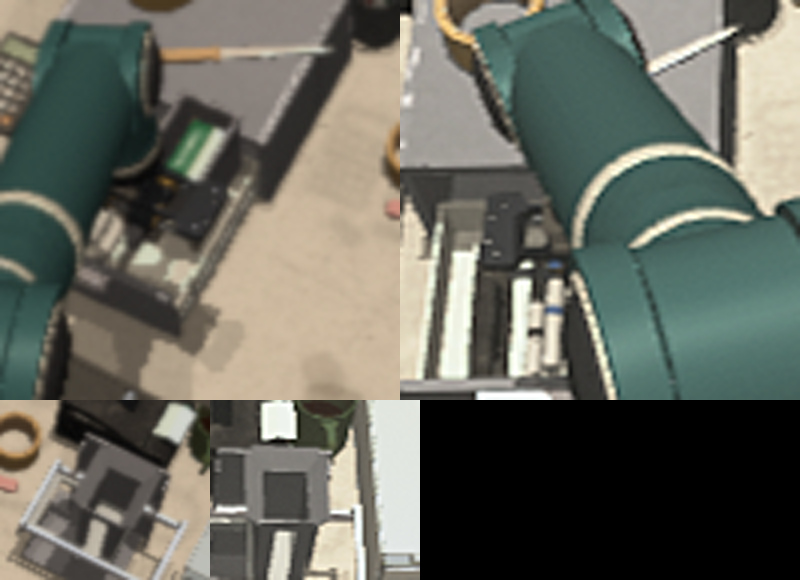

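The cup holds the boxes at crop (195,150), the magazine is empty, and the cup hangs over the bay. Lowering in steps.

```bash
python3 -m crank '{"fingers":[0,0,0,0,0,0],"offset":[[0,-0.0015,0.012],[0,0,0.012],[0,0,0.012],[0,0,0.012],[0,0,0],[0,0,0]],"roll":[-0.2,0,0,0,0,0]}'| egrep 'eef_pos|^force'; for i in 1 2 3; do python3 -m crank '{"fingers":[0,0,0,0],"offset":[[0,0,0.007],[0,0,0.006],[0,0,0],[0,0,0]],"roll":[0,0,0,0]}' | egrep 'eef_pos|^force'; done
```

```text
eef_pos: [0.4754, 0.1199, 0.1325]
force: [-0.2, 0.4, -2.5]
eef_pos: [0.4749, 0.1198, 0.1187]
force: [0.4, 0.1, -2.5]
eef_pos: [0.4746, 0.1198, 0.1052]
force: [-1.2, 0.9, -1.4]
eef_pos: [0.4748, 0.1199, 0.0924]
force: [0.2, -0.8, -1.7]
```

```bash
for i in 1 2 3 4; do python3 -m crank '{"fingers":[0,0,0,0],"offset":[[0,0,0.002],[0,0,0],[0,0,0],[0,0,0]],"roll":[0,0,0,0]}' | egrep 'eef_pos|^force'; done
```

```text
eef_pos: [0.4753, 0.1199, 0.0911]
force: [-0.3, -0.0, 0.5]
eef_pos: [0.4757, 0.1201, 0.0892]
force: [-1.2, 0.6, 3.6]
eef_pos: [0.476, 0.1201, 0.0874]
force: [0.5, -0.6, 5.3]
eef_pos: [0.4761, 0.1202, 0.0855]
force: [-0.3, 0.3, 6.3]
```

```bash
python3 -m crank '{"fingers":[0.4,0.4,0.4,0.4,0.4,0.4,0.4,0.4,0.4,0.4],"offset":[[0,0,0],[0,0,0],[0,0,0],[0,0,-0.01],[0,0,-0.02],[0,0,-0.03],[0,0,-0.03],[0,0,-0.03],[0,0,-0.02],[0,0,0]],"roll":[0,0,0,0,0,0,0,0,0,0]}'; python3 plan.py .34 .19 .225 2.8
python3 - <<'E'
from h import *
# predicted vs seen cup: label extents, rim brightness check
t=grab_frame("top");s=grab_frame("side");cv2.imwrite("pics/t14.png",t);cv2.imwrite("pics/s14.png",s)
E
```

```text
clock: 48.6
eef_pos: [0.4774, 0.1208, 0.2297]
eef_rot: [[0.999, 0.049, 0.008], [0.049, -0.999, 0.001], [0.008, -0.001, -1.0]]
force: [0.1, 0.1, 0.6]
gripper_width: 0.037
grip_force: 0.0
at [0.4774 0.1208 0.2297] yaw 2.81 roll 0.01 off [-0.1339 -0.0758  0.0037] rows 4 w 0.037 F [0.1 0.1 0.6] t 48.6
```

```bash
python3 -m crank '{"fingers":[0,0,0,0,0,0,0,0],"offset":[[-0.02,-0.012,0],[-0.02,-0.015,0],[-0.02,-0.015,0],[-0.02,-0.015,0],[-0.02,-0.015,0],[0,0,0],[0,0,0],[0,0,0]],"roll":[0,0,0,0,0,0,0,0]}'; python3 plan.py .385 .19 .102 2.8
python3 - <<'E'
from h import *
f={n:grab_frame(n) for n in("top","side")}
y=np.radians(2.8);u=np.array([np.cos(y),np.sin(y)]);v=np.array([-u[1],u[0]])
tcp=np.array([.4761,.1202]);o=tcp+.103*u
print("pred centre",o.round(4))
for n in f:
    cv2.imwrite(f"pics/{n}15.png",f[n])
    P=[np.r_[o+a*u*.048+b*v*.035,.119] for a,b in((1,1),(1,-1),(-1,-1),(-1,1))]+[np.r_[o-.132*u,.114]]
    q=proj(n,P);print(n,q.round(1).tolist())
    x0,y0=(q.min(0)-8).astype(int);x1,y1=(q.max(0)+8).astype(int);g=cv2.cvtColor(f[n],6)[y0:y1,x0:x1]
    print(x0,y0)
    for r in g[::2]:print(''.join(' .:-=+*#%@'[9-min(9,v//20)] for v in r.tolist()))
E
```

```text
clock: 49.37
eef_pos: [0.3716, 0.1863, 0.2241]
eef_rot: [[0.999, 0.049, -0.001], [0.049, -0.999, -0.001], [-0.001, 0.001, -1.0]]
force: [0.8, -0.4, -0.9]
gripper_width: 0.0005
grip_force: 0.0
at [0.3716 0.1863 0.2241] yaw 2.78 roll -0.02 off [ 0.0137 -0.0031  0.1221] rows 3 w 0.0005 F [ 0.8 -0.4 -0.9] t 49.37
pred centre [0.579  0.1252]
top [[276.3, 176.4], [290.3, 182.5], [280.1, 200.3], [265.9, 193.9], [263.8, 213.5]]
255 168
++*******+*+=------------------------------
***+++******##**==-------------------------
+******++++******#**+=---------------------
==++++*****+++++*****##**+=---------------.
+======+++******++++*****###*+=----------:.
++==========+++******+++++*****#**+=----::=
++.  .:-=+++====++++=+####*+==+****##**=-=*
#+.     -+**+=======*#%########**+++***####
-  .=#*++**+: .:==+*#%##***######*=++++*###
  :+##****+*#*- .=##%%#*+==++-:-+=+***+*###
 :*#*-:=***##*--+##%%#*=:-==:  .-*##+++*###
:-++:.:=+*##*--+#%%%#*=::==.  .-*##*:-+*###
..-:.:=-=*#*--*##%%#*=--=-.  .=*##+-=++*###
.::-++-..:=--+*####+=:-=-   :=*##+:===+**#*
-..:=-..:-. -***+==+++=-   :+#%#+:--==-::::
..-=++++
[... 1129 characters left out ...]
==     .-%*  -  
*###     :+####=-=. --:     .-%=  =: 
****     .=####+=-:-=-:     :-%=.:=: 
***#+    ---:::-=====:.....: .%=.:=. 
*****#####*****#*-..:=#******##: .:: 
********++****#*+-:::=#*******#..:-: 
++++*****#***#**+-:::+#*******#..:=. 
       .-+*++###-::.-*#*******#  :-. 
   .        :+*#-.:.-*#*******#  ..: 
+*++++*****=:  :=::.-##******##  -.  
+++++++++++***#- .::=*=====----  -.  
++++++++++++****#*. -*=          -:  
+++++++++++++*****#+---          -   
+++++++++++++*******#-:         .=.  
++++++++++++++++*****#*         .=.  
+++++++++++++++++******#+:.....::-.  
++++++++++++++++++********==++++--=+#
++++++++++++++++++++***************++
+++++++++++*++++++++++********+++++++
```

Seen from the side, the cup's rim runs from row 187 to 210 against a predicted 186–210, so it is seated and upright. Next I push the drawer shut with closed fingers on the lip.

```bash
python3 -m crank '{"fingers":[0,0,0,0,0,0,0],"offset":[[0,0,0.03],[0,0,0.03],[0,0,0.03],[0,0,0.02],[0,0,0.008],[0,0,0],[0,0,0]],"roll":[0,0,0,0,0,0,0]}'| egrep 'eef_pos|^force';python3 -m crank '{"fingers":[0,0,0,0,0,0,0,0,0,0],"offset":[[0.008,0,0],[0.01,0,0],[0.01,0,0],[0.012,0,0],[0.012,0,0],[0.015,0,0],[0.015,0,0],[0.015,0,0],[0.015,0,0],[0.015,0,0]],"roll":[0,0,0,0,0,0,0,0,0,0]}'| egrep 'eef_pos|^force'
```

```text
eef_pos: [0.3721, 0.1869, 0.107]
force: [-0.0, -0.5, 0.5]
eef_pos: [0.4997, 0.1932, 0.1069]
force: [-2.8, -0.0, 3.1]
```

```bash
python3 -m crank '{"fingers":[0,0,0,0,0,0,0,0],"offset":[[0.015,0,0],[0.015,0,0],[0.015,0,0],[0.012,0,0],[0.01,0,0],[0.008,0,0],[0,0,0],[0,0,0]],"roll":[0,0,0,0,0,0,0,0]}'| egrep 'eef_pos|^force';for i in 1 2 3 4; do python3 -m crank '{"fingers":[0,0,0,0],"offset":[[0.004,0,0],[0.003,0,0],[0,0,0],[0,0,0]],"roll":[0,0,0,0]}' | egrep 'eef_pos|^force'; done
```

```text
eef_pos: [0.574, 0.1964, 0.1066]
force: [0.3, -0.7, -0.5]
eef_pos: [0.5806, 0.197, 0.1069]
force: [-0.3, -0.2, 0.2]
eef_pos: [0.588, 0.1975, 0.1069]
force: [-0.3, 0.7, 0.0]
eef_pos: [0.595, 0.1978, 0.1068]
force: [0.7, 0.1, -0.1]
eef_pos: [0.6013, 0.1982, 0.1067]
force: [-2.2, -0.5, 0.6]
```

```bash
for i in 1 2 3 4 5; do python3 -m crank '{"fingers":[0,0,0],"offset":[[0.002,0,0],[0,0,0],[0,0,0]],"roll":[0,0,0]}' | egrep 'eef_pos|^force'; done
```

```text
eef_pos: [0.6014, 0.1982, 0.1066]
force: [-8.0, -0.2, 4.7]
eef_pos: [0.6015, 0.1982, 0.1066]
force: [-12.5, -1.9, 8.0]
eef_pos: [0.6016, 0.1982, 0.1066]
force: [-17.5, -3.0, 12.8]
eef_pos: [0.6017, 0.1982, 0.1066]
force: [-21.1, -4.6, 16.8]
eef_pos: [0.6018, 0.1982, 0.1066]
force: [-27.3, -4.7, 20.4]
```

```bash
python3 -m crank '{"fingers":[0,0,0,0,0,0,0,0,0,0],"offset":[[-0.006,0,0],[-0.006,0,0],[-0.02,0,0],[-0.03,0,0],[-0.03,0,0],[-0.03,0,0],[-0.03,0,-0.03],[-0.03,0,-0.03],[-0.02,0,-0.03],[0,0,-0.03]],"roll":[0,0,0,0,0,0,0,0,0,0]}';python3 -m crank '{"fingers":[0,0,0,0,0,0,0,0,0,0],"offset":[[0,0.03,0],[0,0.03,0],[0,0.03,0],[0,0.03,0],[0,0.03,0],[0,0.03,0],[0,0.03,0],[0,0.03,0],[0,0,0],[0,0,0]],"roll":[0,0,0,0,0,0,0,0,0,0]}' | egrep 'eef_pos|^force|clock'
python3 - <<'E'
from h import *
f=grab_frame("side");cv2.imwrite("pics/s16.png",f);cv2.imwrite("pics/t16.png",grab_frame("top"))
g=cv2.cvtColor(f,6)
c=[]
for X in(.5,.6,.6255,.6285):c.append((X,proj("side",[X,.25,.12])[0].round(1).tolist()))
print(c)
L=cv2.createLineSegmentDetector().detect(g[165:270,175:290])[0][:,0]+[175,165,175,165]
for l in sorted(L,key=lambda l:-np.hypot(l[2]-l[0],l[3]-l[1]))[:7]:
    print(l.round(),*[ray("side",[l[:2],l[2:]],z)[:,:2].round(3).tolist() for z in(.01,.12,.15)])
# other things unchanged?
a=cv2.imread("pics/side0.png");m=(cv2.absdiff(a,f).max(2)>40).astype(np.uint8)
print([tuple(map(int,r)) for r in cv2.connectedComponentsWithStats(m)[2][1:] if r[4]>20])
a=cv2.imread("pics/top0.png");m=(cv2.absdiff(a,cv2.imread("pics/t16.png")).max(2)>40).astype(np.uint8)
print([tuple(map(int,r)) for r in cv2.connectedComponentsWithStats(m)[2][1:] if r[4]>20])
E
```

```text
clock: 54.97
eef_pos: [0.4073, 0.1889, 0.2268]
eef_rot: [[0.999, 0.052, -0.0], [0.052, -0.999, -0.001], [-0.0, 0.001, -1.0]]
force: [1.1, -0.5, -0.6]
gripper_width: 0.0006
grip_force: 0.0
clock: 55.8
eef_pos: [0.4231, -0.0524, 0.226]
force: [-0.1, 1.1, -0.4]
[(0.5, [213.2, 217.4]), (0.6, [217.3, 192.0]), (0.6255, [218.3, 185.8]), (0.6285, [218.4, 185.0])]
[189. 181. 268. 179.] [[0.709, 0.397], [0.725, 0.092]] [[0.642, 0.356], [0.657, 0.076]] [[0.623, 0.345], [0.638, 0.071]]
[263. 202. 194. 204.] [[0.625, 0.103], [0.611, 0.362]] [[0.565, 0.085], [0.552, 0.323]] [[0.549, 0.081], [0.536, 0.313]]
[176. 265. 227. 266.] [[0.366, 0.386], [0.367, 0.207]] [[0.327, 0.346], [0.328, 0.181]] [[0.316, 0.335], [0.317, 0.174]]
[251. 207. 218. 207.] [[0.603, 0.149], [0.597, 0.27]] [[0.545, 0.127], [0.539, 0.239]] [[0.529, 0.121], [0.523, 0.23]]
[257. 258. 288. 260.] [[0.399, 0.106], [0.394, -0.004]] [[0.357, 0.088], [0.352, -0.013]] [[0.346, 0.083], [0.341, -0.016]]
[244. 186. 213. 186.] [[0.692, 0.182], [0.69, 0.302]] [[0.627, 0.158], [0.625, 0.268]] [[0.609, 0.151], [0.607, 0.259]]
[216. 190. 244. 
[... 190 characters left out ...]
, 8, 37, 115), (242, 272, 45, 27, 527), (466, 277, 7, 9, 29), (429, 289, 4, 8, 22), (235, 358, 14, 42, 260)]
[(256, 168, 21, 11, 82), (218, 172, 115, 78, 3748), (281, 173, 15, 8, 34), (361, 197, 14, 12, 100), (358, 210, 8, 11, 60), (268, 233, 43, 29, 492), (161, 241, 44, 52, 275), (198, 244, 24, 15, 98), (325, 246, 20, 26, 78), (202, 248, 96, 111, 3466), (345, 250, 12, 17, 63), (351, 252, 23, 30, 277), (368, 259, 14, 24, 83), (193, 261, 20, 29, 146), (189, 289, 19, 29, 220), (291, 296, 40, 41, 1081), (219, 300, 19, 35, 137), (323, 305, 100, 56, 1836), (243, 313, 5, 12, 22), (195, 318, 22, 16, 181), (420, 324, 21, 12, 110), (240, 326, 7, 10, 21), (425, 334, 4, 17, 54), (411, 359, 26, 8, 103)]
```

```bash
python3 -c "from workcell import job_done; print(job_done())"
```

```text
the job is handed in; nothing more can be done
None
```

I handed the job in at about 56 s: the stapler and all three pens are in the left compartment, the filled cup stands upright in the right one with its handle to the front, the shutter is closed again, and the drawer is pushed shut to its stop.

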